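# Feed an adaptor through the sprung flap of a UV sanitising cabinet with a push paddle

## Task

Sanitise the black adaptor brick: lay it flat on the open metal bed of the small UV cabinet, lengthwise and in line with the opening, and let go of it. Then take the wooden push paddle by its handle and push the adaptor with it under the visor and through the sprung flap until it is wholly inside and the flap can swing shut behind it; keep your fingers out from under the hood. Finally draw the paddle right out of the hood, set it down flat on its sole and let go, without disturbing the bottle or the dish beside the bed.

Things in the scene. Friction and masses are not known exactly. Their poses are not given: they have to be found in the camera images.
- cabinet: Small white bench-top UV cabinet with a steel bed in front, fixed. Origin: on the worktop, centre line, plane of the shut flap. x = feed direction (in through the flap), y left, z up. In its frame, mm: bed top z 6, x -260 to 185, y -65 to 65, open part has no rails. Hood (entrance tunnel) x -50 to 0 and chamber x 0 to 179 are 80 wide inside; hood roof underside z 72, chamber roof z 124.
- hood_mouth (a point): Centre of the hood's entrance, 50 mm before the flap, on the bed's top; axes as the cabinet. Thin flared lead-in cheeks, 36 mm high, run out from its sides to 23 mm before it, where they stand 108 mm apart.
- visor_top (a point): Middle of the upper edge of the clear visor with grey frame (106 mm wide); axes as the cabinet. It leans out over the bed, 25 degrees from vertical, from the hood's roof edge (75 mm high, 50 mm before the flap) to here (156 mm high, 88 mm before the flap). Stay behind it with an upright hand; a hand leaning back 25 to 45 degrees can come in below it.
- flap (a joint): Metal flap's angle, rad: 0 hanging shut, grows swinging inward (to 1.45). Hinge along its top edge, 68 mm over the worktop; 74 mm wide, 44 long: an 18 mm gap stays under it over the bed, so the paddle's sole passes beneath untouched; the adaptor must push it open (about 1 N, to about 0.7 rad). A weak spring shuts it once the adaptor's rear end is over 29 mm past the flap's plane.
- adaptor_center (a point): Centre (half-way up) of the loose black adaptor brick, a plain block 48 x 95 x 29 mm (x, y, z of this frame: its long axis is y), about 0.22 kg, starting flat on the worktop; its centre lies 14.5 mm above its underside.
- paddle_grip (a point): Grip point of the loose wooden push paddle (0.12 kg, starts flat on the worktop). x points to its pushing end (toe), z up. Flat sole 170 mm long, 44 wide, 10 thick; straight handle 20 mm wide (y), 18 thick, leaning back 40 degrees from vertical (top towards -x). This point is on the handle's axis, 45 mm above the sole's underside, 140 behind the toe; handle goes on 26 mm up and back from here.
- paddle_toe (a point): Middle of the flat end face (44 wide, 10 high) of the paddle's sole that pushes, 5 mm above the underside and 140 mm ahead of the grip point; same axes as the grip.
- bottle: Bystander: dropper bottle, 34 mm across and 95 mm tall, standing to the right of the bed. Origin at the centre of its underside. Leave alone.
- microscope: The bench microscope, fixed, standing between the adaptor's and paddle's side and the cabinet. Origin under its middle, on the worktop; its own x points away from the robot. Extents in its frame: x -154 to 153 mm, y -71 to 71, 338 tall; the eyepieces are its nearest part, at x -154 and 270 to 338 high. Carry things past it on the robot's side with the wrist clear of it.
- dish: Bystander: empty clear petri dish, 63 mm across and 16 mm tall, to the right of the bed. Origin at the centre of its underside. Leave alone.
There are look-alikes about, which are no part of the job. What is shaped like the part that bears adaptor_center but yellow is not meant.

How it is judged:
On the way, in this order (a step that is already met when the one before it is completed fails the run):
1. the adaptor lies flat on the open bed, lengthwise in line with the opening, released (x of adaptor_center in the frame of cabinet between -0.25 and -0.06 m and y of adaptor_center in the frame of cabinet between -0.03 and 0.03 m and z of adaptor_center in the frame of cabinet between 0.012 and 0.028 m and angle between the y axis of adaptor_center and the x axis of cabinet, either way round below 0.3 rad and angle between adaptor_center's own z axis and vertical below 0.1 rad and contact force between the fingers and adaptor below 0.1 N), for 0.2 s.
2. the paddle pushes the adaptor against the flap and swings it open (value of joint flap above 0.3 rad and contact force between paddle and adaptor above 0.1 N and contact force between the fingers and adaptor below 0.1 N), for 0.05 s.
At the end, for the whole second after the job is handed in: Adaptor flat, at rest in the chamber, centre 77 mm or more past the flap; flap shut (under 0.08 rad). Paddle at rest on its sole (level within 0.15 rad, toe under 30 mm high), toe over 50 mm before the flap. Bottle (tilt under 0.2 rad) and dish within 30 mm of their starts (x of adaptor_center in the frame of cabinet between 0.077 and 0.14 m and y of adaptor_center in the frame of cabinet between -0.04 and 0.04 m and z of adaptor_center in the frame of cabinet between 0.012 and 0.028 m and angle between adaptor_center's own z axis and vertical below 0.1 rad and value of joint flap below 0.08 rad and x of paddle_toe in the frame of cabinet below -0.05 m and height (world z) of paddle_toe below 0.03 m and angle between paddle_toe's own z axis and vertical below 0.15 rad and linear speed of each of paddle, adaptor below 0.02 m/s and distance of each of bottle, dish from where it was at the start of the episode below 0.03 m and angle between bottle's own z axis and vertical below 0.2 rad); the robot touches nothing.
It fails at once if the bottle or the dish is shoved by more than 30 mm, or the bottle tipped (distance of any of bottle, dish from where it was at the start of the episode above 0.03 m or angle between bottle's own z axis and vertical above 0.35 rad).
It fails at once if the fingers reach in under the hood (x of the grasp point in the frame of cabinet between -0.045 and 0.18 m and y of the grasp point in the frame of cabinet between -0.045 and 0.045 m and z of the grasp point in the frame of cabinet below 0.075 m).
It fails at once if the fingers touch the adaptor when it is already in under the hood (x of adaptor_center in the frame of cabinet above -0.03 m and contact force between the fingers and adaptor above 0.5 N).
It also fails if it takes over 72 s, if anything falls off the work surface, if the arm or the gripper's body presses on something with over 40 N, if the wrist force passes 120 N, or if a joint passes its speed limit or range.

## Robot

A 6-joint arm with a two-finger parallel gripper is mounted at the origin on a cart in front of the work surface, level with it; the furniture and walls round the work are solid. World frame = base frame: x ahead of the robot, y to its left, z up, the work surface at z = 0. Lengths are in m, angles in rad, forces in N, time in s.
With the tool pointing down it reaches from about 0.35 to 0.975 m from the base axis. Payload 7.1 kg.
Tool frame: the origin (TCP) lies on the centre line of the jaws, within the pads' length; the fingertips stand 8 mm ahead of it and the grasp point (between the pads) lies 11 mm behind it (ctrl.tips_ahead is the distance from the TCP to the fingertips, in m); x points along the fingers, y is the direction in which the jaws open and shut, and the axes are right-handed (so a half turn about x gives the same grasp; the last joint's range is limited). The gripper opens to 88 mm and grips with 3 to 60 N. Pads are 20 mm wide; open, the fingers measure 115 mm over their backs; the gripper's body (75 mm by 178 mm) begins 61 mm behind the grasp point.
Start: joints at [-1.162, 0.423, 1.63, -0, 1.089, -0.019], TCP at [0.259, -0.569, 0.231] pointing down, gripper open.
Joint ranges: [-3, 3], [-0.9, 2.11], [0.09, 2.58], [-1.31, 4.45], [0.11, 2.69], [-2.54, 2.54]. Speed limits (rad/s): [2.39, 2.39, 3.01, 3.14, 3.14, 3.14].

## Interface

Orientations are given as a rotation vector (axis times angle).
In Python, from station import telemetry, eyes, job, ctrl gives the robot as it stands. The module is installed in compiled form; this text tells all that it offers.
- The arm moves only by the tool move_arm, never from a script. Its argument "moves" is a list of rows, each an object with "slide": the shift along the tool's x, y, z in cm, a list of three; "turn": the turn, a rotation vector about the tool's x, y, z in degrees, a list of three; "jaw": the opening, from 0 (shut) to 1 (fully open). A call has 1 to 10 rows; each row is the pose to reach, as a shift and turn from the pose commanded when the call began, along the tool's axes at that moment; what a row does not reach only later rows make up. A row lasts 1/12 s, in which the tool goes at most 41.7 mm and 7.16 degrees, less where a joint would pass 70% of its speed; a pose out of reach is approached as far as the arm can. A call with a gripper value outside its range is refused whole. The fingers move at their own pace and stop on an object; "grip_force" is the grip in N (left out, the last holds). Time passes only in rows, so rows that repeat a pose let the fingers close. It gives the time, the measured TCP pose, the force and the opening at its end, in the units of the state.
- telemetry.state(): the state, without advancing time (a new reading comes with each control period).
- eyes.get_image(name): name is "scene" or "top" or "wrist"; returns a dict with "pixels" (480x640x3 uint8, red, green, blue), "intrinsics" (3x3 intrinsics, pixels), "R" (3x3) and "t" (3): a world point X has camera coordinates R X + t; the wrist camera has in their place "hand_eye" (4x4, takes a point from camera to tool coordinates, whose origin is the TCP and whose axes are the tool frame's). Camera axes: x right, y down, z forward; pixel columns grow to the right and rows downward; lengths in m; the calibration is good to about 2 mm. A picture is of the moment at which its call begins: read the wrist's pose just before it. There is no depth.
- job.hand_in(): hands the job in, once; it reports no verdict.
The state is a dict: "clock": time; "q": joint angles; "joint_vel": joint speeds; "joint_efforts": joint torques, N m; "ee_pos": TCP position; "eef_rot": TCP orientation; "wrist_force": force on the tool from outside, world axes, zero at the start; "moment": the same for the moment, N m; "finger_gap": opening from 0.0 (shut) to 1.0 (fully open).
Only numpy, scipy, OpenCV 4.12 (cv2) and the standard library are available. Lean on these libraries where they do the work, as an engineer would, in place of code of your own. Each camera call takes 0.05 s, during which the arm holds its last target.

## Working session

There is one attempt and no reset: what is moved stays moved. The work goes in short steps, Python scripts to look and compute and a tool call to move; the robot and the scene stay as the last step left them, time stands still between calls to the robot, and variables do not carry over. Pictures are saved under pics/ and viewed, and the job is handed in when it is done.

Besides the shell and the picture viewer there is one more tool, called after "Call:" by a JSON object that holds its "method" and its "body", one argument or row to a line. move_arm: Moves the arm, as the interface text tells. Its arguments: {"type":"object","properties":{"moves":{"type":"array"},"grip_force":{"type":"number"}},"required":["moves"]}

```bash
mkdir -p pics
python3 - <<'E'
from station import telemetry, eyes, job, ctrl
import cv2
print(telemetry.state())
print(ctrl.tips_ahead)
for n in ["scene","top","wrist"]:
    im=eyes.get_image(n)
    cv2.imwrite(f"pics/{n}0.png",im["pixels"][:,:,::-1])
    print(n,im["intrinsics"].tolist(),[ (k,im[k].tolist()) for k in im if k in("R","t","hand_eye")])
E
```

```text
{'clock': 0.0, 'q': array([-1.16199615e+00,  4.23849894e-01,  1.63068854e+00, -4.57429721e-05,
        1.08860141e+00, -1.89863531e-02]), 'joint_vel': array([ 2.88362691e-04,  1.33117774e-03, -1.17159628e-03,  2.64107706e-04,
       -6.14861388e-05, -1.03138625e-03]), 'joint_efforts': array([ 2.37256558e-03, -5.44612527e+01, -2.73663998e+01,  6.45961706e-02,
        2.26832146e-02, -8.82911877e-05]), 'ee_pos': array([ 0.25908837, -0.56816699,  0.22989661]), 'eef_rot': array([ 1.9853254 ,  0.43287558, -1.98601504]), 'wrist_force': array([-0.61132908, -0.66765568, -0.21662571]), 'moment': array([-0.00763313,  0.00411783,  0.01082255]), 'finger_gap': 0.9986464277527368}
0.008
scene [[569.5450988838916, 0.0, 316.9629731643985], [0.0, 569.5450988838916, 240.98142916511256], [0.0, 0.0, 1.0]] [('R', [[0.5380220758138927, -0.8426321624362988, 0.022434009111991414], [-0.33155778889126303, -0.23601927161902883, -0.91343545806475], [0.7749849537651982, 0.4840102708128725, -0.40636483507459564]]), ('t', [-0.3373068032346488, 0.26637920768346274, 0.9946609948451568])]
top [[580.7274370287879, 0.0, 324.437384667117], [0.0, 580.7274370287879, 241.71576962931138], [0.0, 0.0, 1.0]] [('R', [[-0.027839721450649457, -0.9995798492713648, 0.008066897804374659], [-0.9729992312912026, 0.02524790137686758, -0.22942327559075848], [0.22912321099417096, -0.014236165449303537, -0.9732933194967592]]), ('t', [-0.04054776214585753, 0.5979585899006364, 1.6524618874224666])]
wrist [[383.0939452544922, 0.0, 317.21284734448756], [0.0, 383.0939452544922, 235.0802619424103], [0.0, 0.0, 1.0]] [('hand_eye', [[-8.941603829321578e-05, -0.2637267265878107, 0.9645974319310875, -0.15401371739041153], [0.9999992212422966, -0.001224309379902097, -0.00024203582624633305, -0.0002945857296422494], [0.001244796999915503, 0.9645966591015225, 0.2637266306814853, -0.07293208602737035], [0.0, 0.0, 0.0, 1.0]])]
```

View pics/scene0.png

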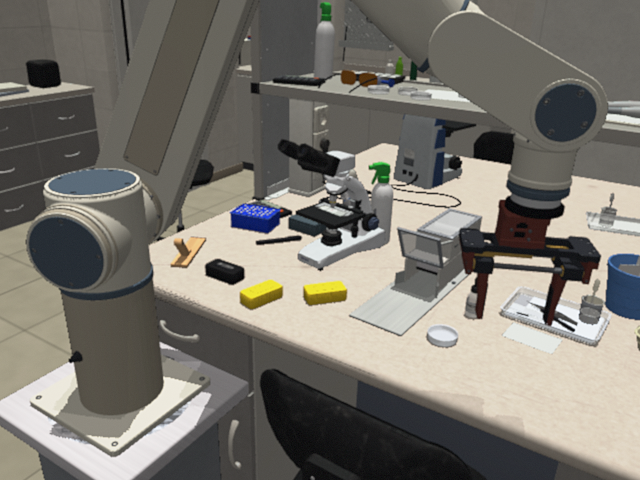

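View pics/top0.png

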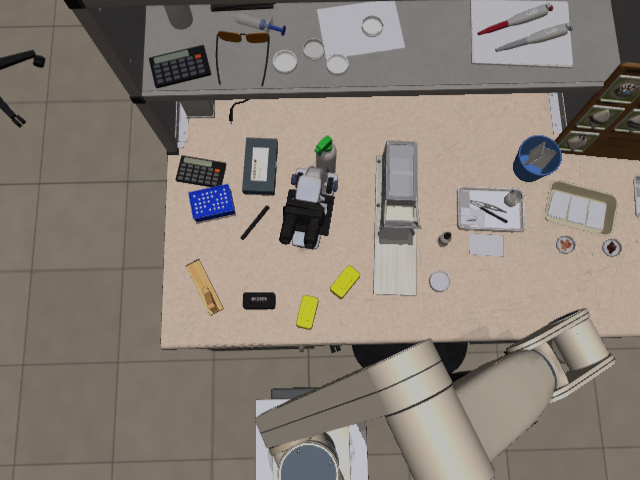

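View pics/wrist0.png

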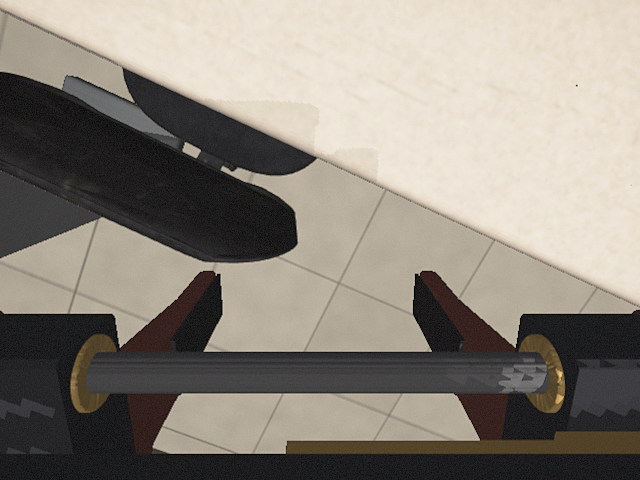

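The candidates for the adaptor are the black brick at top (259,300) and the yellow bricks at (307,312) and (345,281), which are excluded by colour. The calculators at (200,171) and (180,66) are dark too, but the wrong shape. I choose the black brick and check it in close crops.

```bash
cat > h.py <<'E'
import numpy as np, cv2
from scipy.spatial.transform import Rotation as R
from station import telemetry, eyes
def ray(im,u,v,st=None):
    K=im["intrinsics"]; d=np.linalg.inv(K)@np.array([u,v,1.])
    if "R" in im: return -im["R"].T@im["t"], im["R"].T@d
    H=im["hand_eye"]; Rt=R.from_rotvec(st["eef_rot"]).as_matrix()
    return Rt@H[:3,3]+st["ee_pos"], Rt@(H[:3,:3]@d)
def onz(im,u,v,z,st=None):
    o,d=ray(im,u,v,st); return o+d*(z-o[2])/d[2]
def proj(im,X,st=None):
    X=np.atleast_2d(X)
    if "R" in im: c=X@im["R"].T+im["t"]
    else:
        H=im["hand_eye"]; Rt=R.from_rotvec(st["eef_rot"]).as_matrix()
        c=((X-st["ee_pos"])@Rt-H[:3,3])@H[:3,:3]
    p=c@im["intrinsics"].T; return p[:,:2]/p[:,2:]
def crop(px,u0,v0,u1,v1,s,name):
    c=cv2.resize(px[v0:v1,u0:u1,::-1],None,fx=s,fy=s,interpolation=cv2.INTER_CUBIC); cv2.imwrite(name,c)
E
python3 - <<'E'
from h import *
im=eyes.get_image("top")
crop(im["pixels"],170,245,330,345,5,"pics/t1.png")
crop(im["pixels"],360,130,480,310,3.3,"pics/t2.png")
E
```

```text
(no output)
```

View pics/t1.png

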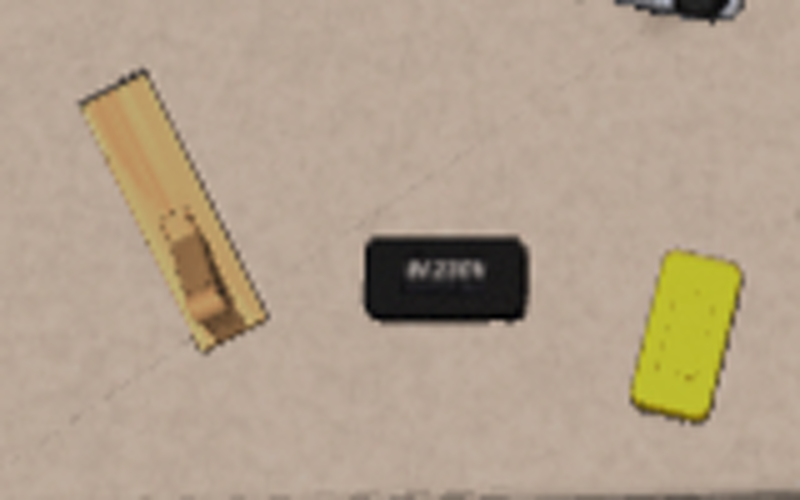

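View pics/t2.png

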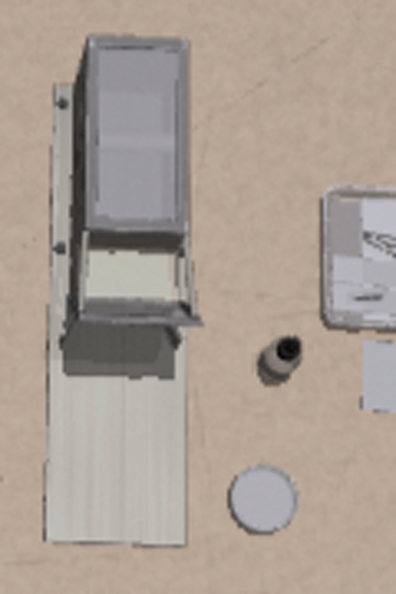

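Run:
```python
from h import *
im=eyes.get_image("top")
def c1(u,v,z): return onz(im,170+(u+.5)/5-.5,245+(v+.5)/5-.5,z)
def c2(u,v,z): return onz(im,360+(u+.5)/3.3-.5,130+(v+.5)/3.3-.5,z)
print("cam",ray(im,0,0)[0])
for p in [(365,236),(528,236),(528,323),(365,321)]: print("ad",c1(*p,.029).round(4),c1(*p,0).round(4))
P=[c1(*p,.01) for p in [(80,103),(147,70),(270,318),(205,352)]]
for p in P: print("pad",p.round(4))
toe=(P[0]+P[1])/2; heel=(P[2]+P[3])/2; d=toe-heel; print("toe",toe,"len",np.linalg.norm(d),"yaw",np.degrees(np.arctan2(d[1],d[0])), "grip",toe-d/np.linalg.norm(d)*.14)
for p in [(44,541),(187,545),(55,85),(46,400),(187,400)]: print("bed",c2(*p,.006).round(4))
print("dish",c2(263,499,.008),"bot",c2(272,375,.005))
```

```text
cam [ 0.20206704 -0.0321032   1.74584283]
ad [0.4596 0.1903 0.029 ] [0.4639 0.1941 0.    ]
ad [0.457  0.0935 0.029 ] [0.4613 0.0956 0.    ]
ad [0.4052 0.0939 0.029 ] [0.4087 0.096  0.    ]
ad [0.409  0.1901 0.029 ] [0.4125 0.1938 0.    ]
pad [0.5484 0.3659 0.01  ]
pad [0.5678 0.3258 0.01  ]
pad [0.4146 0.2492 0.01  ]
pad [0.3954 0.2876 0.01  ]
toe [0.55811111 0.34587068 0.01      ] len 0.17158686186935923 yaw 26.8329201472678 grip [0.43318538 0.28267604 0.01      ]
bed [ 0.4471 -0.1995  0.006 ]
bed [ 0.44   -0.3301  0.006 ]
bed [ 0.8903 -0.231   0.006 ]
bed [ 0.5789 -0.2076  0.006 ]
bed [ 0.5755 -0.3388  0.006 ]
dish [ 0.48025704 -0.40236888  0.008     ] bot [ 0.59749266 -0.42001558  0.005     ]
```

```bash
cat >> h.py <<'E'
CY=np.radians(-4.0); CO=np.array([.7029,-.2833,0])
def setcab(yaw,o):
    global CY,CO; CY=yaw; CO=np.array(o)
def cab(x,y,z): c,s=np.cos(CY),np.sin(CY); return CO+np.array([c*x-s*y,s*x+c*y,z])
def tocab(p):
    c,s=np.cos(CY),np.sin(CY); d=np.asarray(p)-CO; return np.array([c*d[0]+s*d[1],-s*d[0]+c*d[1],d[2]])
def ori(yaw_deg,lean_deg,flip=1):
    """heading yaw (deg), hand leaning back lean_deg; tool x = fwd*sin(lean)-z*cos; tool y = flip*left"""
    a=np.radians(yaw_deg); l=np.radians(lean_deg)
    f=np.array([np.cos(a),np.sin(a),0]); left=np.array([-np.sin(a),np.cos(a),0]); z=np.array([0,0,1.])
    x=f*np.sin(l)-z*np.cos(l); y=flip*left
    return np.column_stack([x,y,np.cross(x,y)])
def go(gp,Rm,st=None,grasp=True):
    """print slide/turn to bring grasp point (or TCP) to gp with orientation Rm"""
    st=st or telemetry.state()
    R0=R.from_rotvec(st["eef_rot"]).as_matrix()
    tcp=np.asarray(gp)+(Rm[:,0]*.011 if grasp else 0)
    s=R0.T@(tcp-st["ee_pos"])*100; t=np.degrees(R.from_matrix(R0.T@Rm).as_rotvec())
    print("slide",s.round(2).tolist(),"turn",t.round(2).tolist(),"rows>=",max(np.linalg.norm(s)/4.17,np.linalg.norm(t)/7.16).round(1))
E
python3 - <<'E'
from h import *
st=telemetry.state(); R0=R.from_rotvec(st["eef_rot"]).as_matrix(); print(R0.round(3))
im=eyes.get_image("top")
for p in [(287,243),(313,243),(287,238)]: print("eyepiece",onz(im,*p,.30).round(3),onz(im,*p,.27).round(3))
for f in(1,-1):
  print("pick"); go([.4345,.143,.1],ori(-91.8,0,f))
  go([.4345,.143,.1],ori(-4,0,f))
E
```

```text
[[-0.     0.415 -0.91 ]
 [ 0.001 -0.91  -0.415]
 [-1.    -0.001 -0.   ]]
eyepiece [0.542 0.042 0.3  ] [0.549 0.044 0.27 ]
eyepiece [ 0.54  -0.024  0.3  ] [ 0.547 -0.024  0.27 ]
eyepiece [0.555 0.042 0.3  ] [0.562 0.044 0.27 ]
pick
slide [14.17, -57.46, -45.46] turn [-63.69, -0.02, 0.03] rows>= 17.9
slide [14.17, -57.46, -45.46] turn [-151.49, -0.04, 0.01] rows>= 21.2
pick
slide [14.17, -57.46, -45.46] turn [116.31, 0.03, 0.02] rows>= 17.9
slide [14.17, -57.46, -45.46] turn [28.51, 0.01, 0.03] rows>= 17.9
```

Call:
{"method": "move_arm", "body": {
  "moves": [
    {"slide": [0, -3, -2.4], "turn": [-4, 0, 0], "jaw": 1},
    {"slide": [1, -6, -4.8], "turn": [-8, 0, 0], "jaw": 1},
    {"slide": [1, -9.3, -7.4], "turn": [-12, 0, 0], "jaw": 1},
    {"slide": [2, -12.5, -9.9], "turn": [-16, 0, 0], "jaw": 1},
    {"slide": [2, -15.7, -12.4], "turn": [-20, 0, 0], "jaw": 1},
    {"slide": [2.5, -19, -15], "turn": [-24, 0, 0], "jaw": 1},
    {"slide": [3, -22.2, -17.6], "turn": [-28, 0, 0], "jaw": 1},
    {"slide": [3, -25.4, -20.1], "turn": [-32, 0, 0], "jaw": 1},
    {"slide": [3.5, -28.6, -22.6], "turn": [-36, 0, 0], "jaw": 1},
    {"slide": [4, -31.8, -25.1], "turn": [-40, 0, 0], "jaw": 1}
  ]
}}

```text
clock: 1.13
ee_pos: [0.356, -0.1735, 0.191]
eef_rot: [1.527, 0.965, -1.526]
wrist_force: [0.4, 0.2, -0.6]
finger_gap: 1.003
```

Run:
```python
from h import *
s=telemetry.state(); print(s["q"].round(3),s["ee_pos"],s["clock"])
go([.4345,.143,.16],ori(-91.8,0,1))
```

```text
[-0.484  0.144  2.144  0.     0.852 -0.042] [ 0.35600323 -0.17354164  0.19095332] 1.1333
slide [4.19, -6.45, -31.97] turn [-23.53, 0.02, -0.08] rows>= 7.9
```

Call:
{"method": "move_arm", "body": {
  "moves": [
    {"slide": [0.4, -0.6, -3.2], "turn": [-2.4, 0, 0], "jaw": 1},
    {"slide": [0.8, -1.3, -6.4], "turn": [-4.8, 0, 0], "jaw": 1},
    {"slide": [1.3, -2, -9.8], "turn": [-7.2, 0, 0], "jaw": 1},
    {"slide": [1.8, -2.7, -13.5], "turn": [-10, 0, 0], "jaw": 1},
    {"slide": [2.3, -3.5, -17.2], "turn": [-13, 0, 0], "jaw": 1},
    {"slide": [2.8, -4.3, -21], "turn": [-16, 0, 0], "jaw": 1},
    {"slide": [3.3, -5, -25], "turn": [-19, 0, 0], "jaw": 1},
    {"slide": [3.8, -5.8, -28.5], "turn": [-21.5, 0, 0], "jaw": 1},
    {"slide": [4.2, -6.45, -31.5], "turn": [-23.5, 0, 0], "jaw": 1},
    {"slide": [4.2, -6.45, -32], "turn": [-23.5, 0, 0], "jaw": 1}
  ]
}}

```text
clock: 1.97
ee_pos: [0.4363, 0.1453, 0.1484]
eef_rot: [1.232, 1.195, -1.23]
wrist_force: [0.3, -0.8, 0.1]
finger_gap: 0.997
```

Run:
```python
from h import *
s=telemetry.state(); print(s["q"].round(3),s["ee_pos"],s["clock"])
im=eyes.get_image("wrist"); cv2.imwrite("pics/w1.png",im["pixels"][:,:,::-1])
a=np.radians(-1.8)
C=np.array([.4345,.143,0]); ex=np.array([np.cos(a),np.sin(a),0]); ey=np.array([-np.sin(a),np.cos(a),0])
for sx,sy in [(1,1),(1,-1),(-1,-1),(-1,1)]: print((sx,sy),proj(im,C+ex*.024*sx+ey*.0475*sy+[0,0,.029],s).round(1))
```

```text
[2.950e-01 3.110e-01 2.048e+00 1.000e-03 7.810e-01 3.240e-01] [0.4363432  0.14530909 0.14837358] 1.9667
(1, 1) [[347.6 170.9]]
(1, -1) [[345.  294.9]]
(-1, -1) [[282.8 294.9]]
(-1, 1) [[279.7 170.8]]
```

View pics/w1.png

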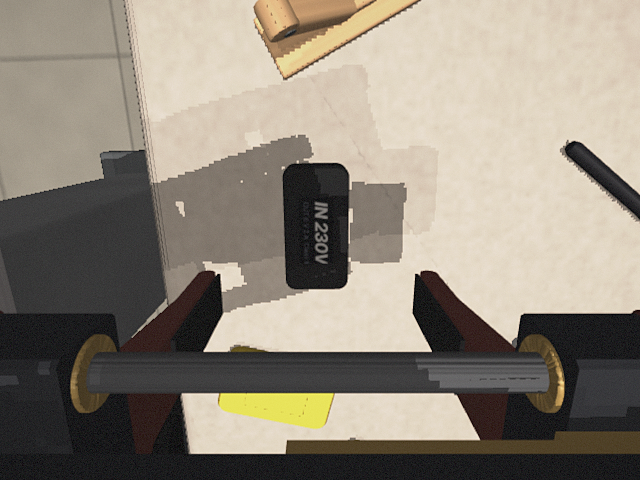

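Run:
```python
from h import *
s=telemetry.state(); print(s["ee_pos"],s["clock"])
im=eyes.get_image("wrist"); crop(im["pixels"],255,140,375,310,3.5,"pics/w2.png")
for u,v in [(348,289),(285,289)]: print(onz(im,u,v,.029,s))
for u,v in [(348,163),(285,163)]: print(onz(im,u,v,.029,s),onz(im,u,v,0,s))
```

```text
[0.43615821 0.1441319  0.1485274 ] 2.0167
[0.45911126 0.0982577  0.029     ]
[0.41063775 0.0998349  0.029     ]
[0.46016573 0.1939157  0.029     ] [0.46241022 0.19150236 0.        ]
[0.41583126 0.19534591 0.029     ] [0.41337615 0.19308418 0.        ]
```

View pics/w2.png

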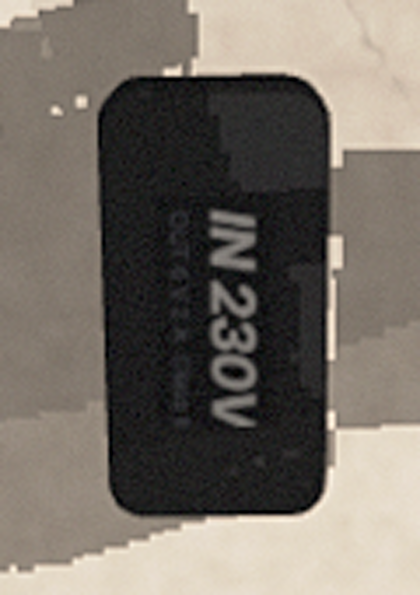

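Run:
```python
from h import *
go([.436,.160,.022],ori(-91.8,0,1))
```

```text
slide [13.75, 0.0, -1.75] turn [-0.05, 0.01, -0.0] rows>= 3.3
```

Call:
{"method": "move_arm", "body": {
  "moves": [
    {"slide": [2, 0, -1], "turn": [0, 0, 0], "jaw": 1},
    {"slide": [4.5, 0, -1.75], "turn": [0, 0, 0], "jaw": 1},
    {"slide": [7.5, 0, -1.75], "turn": [0, 0, 0], "jaw": 1},
    {"slide": [10.5, 0, -1.75], "turn": [0, 0, 0], "jaw": 1},
    {"slide": [12.5, 0, -1.75], "turn": [0, 0, 0], "jaw": 1},
    {"slide": [13.7, 0, -1.75], "turn": [0, 0, 0], "jaw": 1},
    {"slide": [13.7, 0, -1.75], "turn": [0, 0, 0], "jaw": 1}
  ]
}}

```text
clock: 2.65
ee_pos: [0.4343, 0.157, 0.0099]
eef_rot: [1.233, 1.193, -1.24]
wrist_force: [-0.2, 0.1, 0.6]
finger_gap: 0.998
```

Call:
{"method": "move_arm", "body": {
  "grip_force": 30,
  "moves": [
    {"slide": [0, 0, 0], "turn": [0, 0, 0], "jaw": 0.3},
    {"slide": [0, 0, 0], "turn": [0, 0, 0], "jaw": 0.3},
    {"slide": [0, 0, 0], "turn": [0, 0, 0], "jaw": 0.3},
    {"slide": [0, 0, 0], "turn": [0, 0, 0], "jaw": 0.3},
    {"slide": [0, 0, 0], "turn": [0, 0, 0], "jaw": 0.3},
    {"slide": [0, 0, 0], "turn": [0, 0, 0], "jaw": 0.3}
  ]
}}

```text
clock: 3.15
ee_pos: [0.4362, 0.159, 0.0123]
eef_rot: [1.235, 1.192, -1.234]
wrist_force: [-0.3, -0.1, -1.1]
finger_gap: 0.583
```

Call:
{"method": "move_arm", "body": {
  "moves": [
    {"slide": [0, 0, 0], "turn": [0, 0, 0], "jaw": 0.3},
    {"slide": [0, 0, 0], "turn": [0, 0, 0], "jaw": 0.3},
    {"slide": [0, 0, 0], "turn": [0, 0, 0], "jaw": 0.3},
    {"slide": [-1, 0, 0], "turn": [0, 0, 0], "jaw": 0.3},
    {"slide": [-3, 0, 0], "turn": [0, 0, 0], "jaw": 0.3},
    {"slide": [-6, 0, 0], "turn": [0, 0, 0], "jaw": 0.3},
    {"slide": [-9, 0, 0], "turn": [0, 0, 0], "jaw": 0.3},
    {"slide": [-12, 0, 0], "turn": [0, 0, 0], "jaw": 0.3},
    {"slide": [-12, 0, 0], "turn": [0, 0, 0], "jaw": 0.3}
  ]
}}

```text
clock: 3.9
ee_pos: [0.4385, 0.1599, 0.1367]
eef_rot: [1.24, 1.189, -1.228]
wrist_force: [0.7, 0.5, -0.9]
finger_gap: 0.545
```

Run:
```python
from h import *
s=telemetry.state(); print(s["q"].round(3),s["ee_pos"],s["finger_gap"])
im=eyes.get_image("wrist"); cv2.imwrite("pics/w3.png",im["pixels"][:,:,::-1])
go([.43,-.02,.15],ori(-50,0,1))
```

```text
[0.324 0.338 2.045 0.    0.75  0.359] [0.43853374 0.15991683 0.13666209] 0.5451798280158942
slide [-0.49, -0.13, 17.97] turn [-41.98, -0.0, -0.36] rows>= 5.9
```

View pics/w3.png

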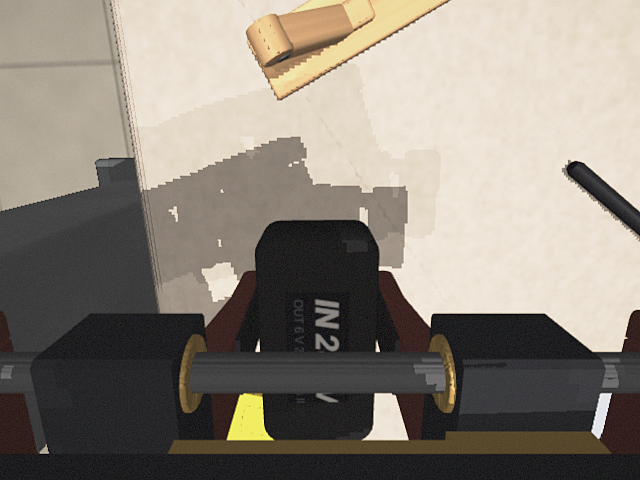

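Call:
{"method": "move_arm", "body": {
  "moves": [
    {"slide": [0, 0, 1.5], "turn": [-3, 0, 0], "jaw": 0.3},
    {"slide": [0, -0.1, 4], "turn": [-8, 0, 0], "jaw": 0.3},
    {"slide": [-0.2, -0.5, 7], "turn": [-14, 0, 0], "jaw": 0.3},
    {"slide": [-0.3, -1, 10.5], "turn": [-21, 0, 0], "jaw": 0.3},
    {"slide": [-0.5, -1.5, 14], "turn": [-28, 0, 0], "jaw": 0.3},
    {"slide": [-1, -1.5, 17.5], "turn": [-35, 0, 0], "jaw": 0.3},
    {"slide": [-1, -1.5, 21], "turn": [-42, 0, 0], "jaw": 0.3},
    {"slide": [-1, -1.5, 24.5], "turn": [-49, 0, 0], "jaw": 0.3},
    {"slide": [-1, -1, 28], "turn": [-55, 0, 0], "jaw": 0.3},
    {"slide": [-1, 0, 31], "turn": [-62, 0, 0], "jaw": 0.3}
  ]
}}

```text
clock: 4.78
ee_pos: [0.4218, -0.1479, 0.1403]
eef_rot: [0.479, 1.521, -0.479]
wrist_force: [0.6, 1.1, -2.6]
finger_gap: 0.548
```

Run:
```python
from h import *
s=telemetry.state(); print(s["q"].round(3),s["ee_pos"],s["finger_gap"])
go(cab(-.20,0,.13),ori(-4,0,1))
```

```text
[-0.364  0.311  2.076  0.     0.758 -1.324] [ 0.42177067 -0.14787254  0.14028154] 0.5476522446963252
slide [2.08, -5.26, 13.66] turn [-31.02, -0.24, -0.01] rows>= 4.3
```

Call:
{"method": "move_arm", "body": {
  "moves": [
    {"slide": [0, -1, 2], "turn": [-4, 0, 0], "jaw": 0.3},
    {"slide": [0.4, -2, 5], "turn": [-10, 0, 0], "jaw": 0.3},
    {"slide": [0.8, -3, 8], "turn": [-16, 0, 0], "jaw": 0.3},
    {"slide": [1, -4, 11], "turn": [-22, 0, 0], "jaw": 0.3},
    {"slide": [1, -5, 13], "turn": [-28, 0, 0], "jaw": 0.3},
    {"slide": [1, -5.3, 13.7], "turn": [-31, 0, 0], "jaw": 0.3},
    {"slide": [1, -5.3, 13.7], "turn": [-31, 0, 0], "jaw": 0.3},
    {"slide": [1, -5.3, 13.7], "turn": [-31, 0, 0], "jaw": 0.3}
  ]
}}

```text
clock: 5.45
ee_pos: [0.5043, -0.2688, 0.13]
eef_rot: [0.062, 1.573, -0.06]
wrist_force: [-0.2, 0.1, -1.6]
finger_gap: 0.542
```

Run:
```python
from h import *
s=telemetry.state(); print(s["q"].round(3),s["ee_pos"],s["finger_gap"])
im=eyes.get_image("wrist"); cv2.imwrite("pics/w4.png",im["pixels"][:,:,::-1])
for p in [(-.26,.065,.006),(-.26,-.065,.006)]: print(proj(im,cab(*p),s))
im=eyes.get_image("top"); crop(im["pixels"],340,130,500,310,3.3,"pics/t3.png")
```

```text
[-0.511  0.482  1.814  0.     0.849 -2.004] [ 0.50426997 -0.26881566  0.1299801 ] 0.541770684711627
[[406.3145963  145.36661704]]
[[222.67999852 147.09660385]]
```

View pics/w4.png

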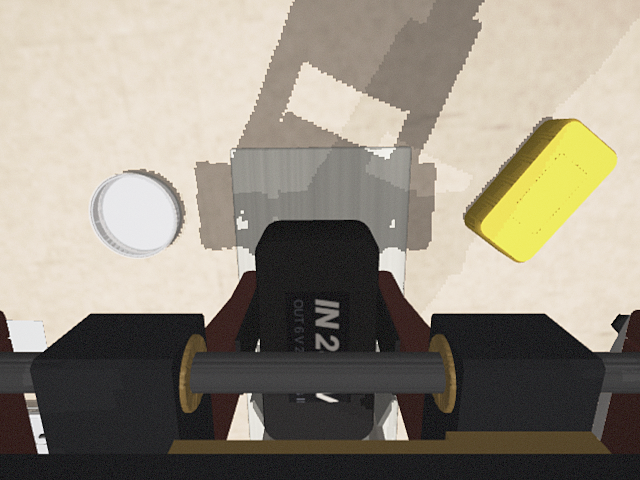

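View pics/t3.png

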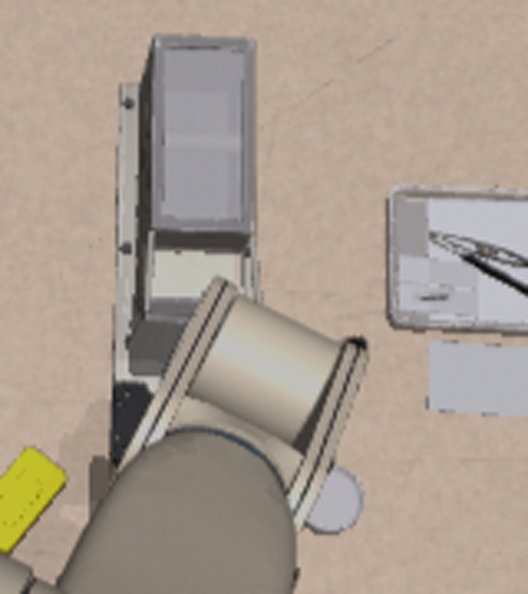

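Run:
```python
from h import *
s=telemetry.state()
im=eyes.get_image("wrist"); crop(im["pixels"],200,130,440,290,3.3,"pics/w5.png")
for p in [(232,149),(411,148),(239,290),(408,290)]: q=onz(im,*p,.006,s); print(q.round(4),tocab(q).round(4))
q1=onz(im,316,220,.136,s);print("adaptor rear top",q1, tocab(q1), "grasp cab", tocab(s["ee_pos"]))
```

```text
[ 0.4409 -0.3232  0.006 ] [-0.2586 -0.0581  0.006 ]
[ 0.4501 -0.1964  0.006 ] [-0.2582  0.0691  0.006 ]
[ 0.5485 -0.3324  0.006 ] [-0.1506 -0.0597  0.006 ]
[ 0.5589 -0.2002  0.006 ] [-0.1495  0.0729  0.006 ]
adaptor rear top [ 0.46747017 -0.26518312  0.136     ] [-0.23612011  0.00164999  0.136     ] grasp cab [-0.19924948  0.00124302  0.13061033]
```

View pics/w5.png

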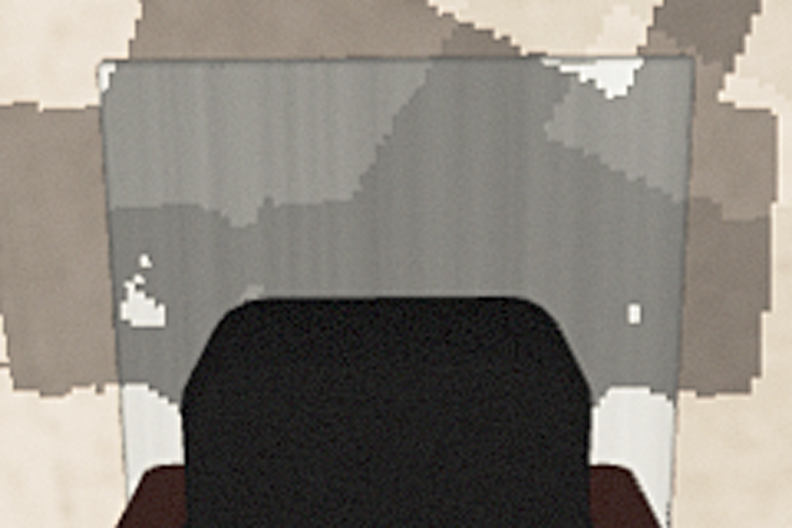

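```bash
sed -i 's/^CY=.*/CY=np.radians(-4.1); CO=np.array([.7035,-.2790,0])/' h.py
python3 - <<'E'
from h import *
go(cab(-.15,-.001,.019),ori(-4.1,0,1),grasp=False)
E
```

```text
slide [11.19, 0.26, 4.95] turn [-0.25, -0.11, -0.05] rows>= 2.9
```

Call:
{"method": "move_arm", "body": {
  "moves": [
    {"slide": [0, 0.2, 1.5], "turn": [0, 0, 0], "jaw": 0.3},
    {"slide": [1, 0.2, 3.5], "turn": [0, 0, 0], "jaw": 0.3},
    {"slide": [3, 0.2, 4.7], "turn": [0, 0, 0], "jaw": 0.3},
    {"slide": [5.5, 0.2, 5], "turn": [0, 0, 0], "jaw": 0.3},
    {"slide": [8, 0.2, 5], "turn": [0, 0, 0], "jaw": 0.3},
    {"slide": [9.7, 0.2, 5], "turn": [0, 0, 0], "jaw": 0.3},
    {"slide": [10.6, 0.2, 5], "turn": [0, 0, 0], "jaw": 0.3},
    {"slide": [11, 0.2, 5], "turn": [0, 0, 0], "jaw": 0.3},
    {"slide": [11.1, 0.2, 5], "turn": [0, 0, 0], "jaw": 0.3},
    {"slide": [11.1, 0.2, 5], "turn": [0, 0, 0], "jaw": 0.3}
  ]
}}

```text
clock: 6.43
ee_pos: [0.5559, -0.2712, 0.0214]
eef_rot: [0.059, 1.569, -0.059]
wrist_force: [0.3, -0.5, -2.6]
finger_gap: 0.544
```

Run:
```python
from h import *
s=telemetry.state(); print(s["q"].round(3),s["ee_pos"],tocab(s["ee_pos"]),s["wrist_force"],s["finger_gap"])
im=eyes.get_image("scene"); crop(im["pixels"],330,180,530,340,4,"pics/s1.png")
```

```text
[-0.473  0.701  1.736  0.     0.703 -1.969] [ 0.55594747 -0.2711654   0.02141956] [-0.14773506 -0.00273508  0.02141956] [ 0.26436888 -0.52547115 -2.64200414] 0.5437408884818162
```

View pics/s1.png

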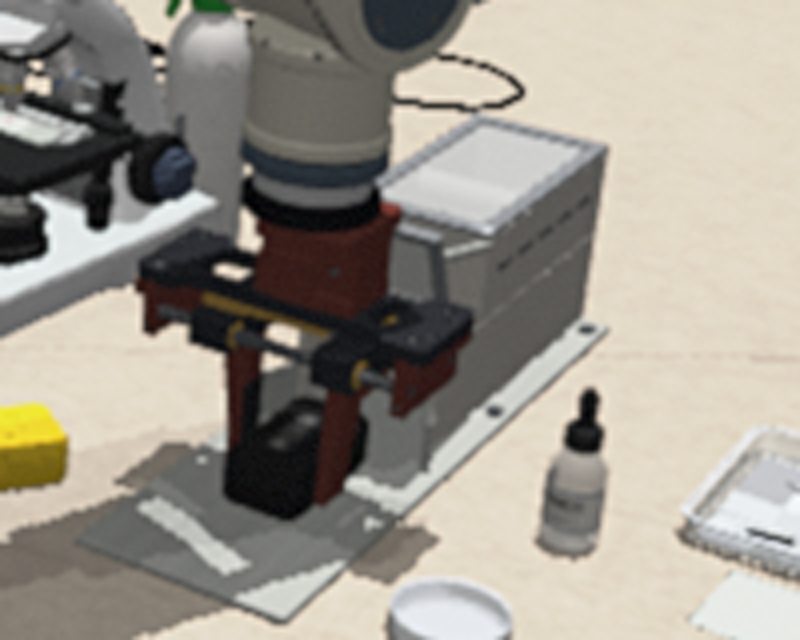

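Call:
{"method": "move_arm", "body": {
  "moves": [
    {"slide": [0.1, 0, 0], "turn": [0, 0, 0], "jaw": 0.3},
    {"slide": [0.2, 0, 0], "turn": [0, 0, 0], "jaw": 0.3},
    {"slide": [0.25, 0, 0], "turn": [0, 0, 0], "jaw": 0.3},
    {"slide": [0.25, 0, 0], "turn": [0, 0, 0], "jaw": 0.3},
    {"slide": [0.25, 0, 0], "turn": [0, 0, 0], "jaw": 0.3}
  ]
}}

```text
clock: 6.9
ee_pos: [0.5556, -0.2712, 0.0184]
eef_rot: [0.059, 1.57, -0.059]
wrist_force: [-0.7, -0.8, -1.8]
finger_gap: 0.545
```

Run:
```python
from h import *
s=telemetry.state(); print(s["ee_pos"],tocab(s["ee_pos"]),s["wrist_force"],s["finger_gap"])
```

```text
[ 0.55560708 -0.27123187  0.01838308] [-0.14806984 -0.00282572  0.01838308] [-0.6584902 -0.8068495 -1.8053077] 0.5449455737796406
```

Essentially at bed height, so I release. A further nudge of 0.5 mm first is harmless.

Call:
{"method": "move_arm", "body": {
  "moves": [
    {"slide": [0.05, 0, 0], "turn": [0, 0, 0], "jaw": 0.3},
    {"slide": [0.05, 0, 0], "turn": [0, 0, 0], "jaw": 0.7},
    {"slide": [0.05, 0, 0], "turn": [0, 0, 0], "jaw": 0.9},
    {"slide": [0.05, 0, 0], "turn": [0, 0, 0], "jaw": 0.9},
    {"slide": [0.05, 0, 0], "turn": [0, 0, 0], "jaw": 0.9},
    {"slide": [0.05, 0, 0], "turn": [0, 0, 0], "jaw": 0.9},
    {"slide": [0.05, 0, 0], "turn": [0, 0, 0], "jaw": 0.9}
  ]
}}

```text
clock: 7.48
ee_pos: [0.5556, -0.2712, 0.0177]
eef_rot: [0.059, 1.57, -0.059]
wrist_force: [-0.1, -0.1, 0.1]
finger_gap: 0.896
```

Call:
{"method": "move_arm", "body": {
  "moves": [
    {"slide": [-1, 0, 0], "turn": [0, 0, 0], "jaw": 0.9},
    {"slide": [-3, 0, 0], "turn": [0, 0, 0], "jaw": 0.9},
    {"slide": [-6, 0, 0], "turn": [0, 0, 0], "jaw": 0.9},
    {"slide": [-9, 0, -1], "turn": [0, 0, 0], "jaw": 0.9},
    {"slide": [-12, 0, -3], "turn": [0, 0, 0], "jaw": 0.9},
    {"slide": [-14, 0, -6], "turn": [0, 0, 0], "jaw": 0.9},
    {"slide": [-15, 0, -9], "turn": [0, 0, 0], "jaw": 0.9},
    {"slide": [-15, 0, -10], "turn": [0, 0, 0], "jaw": 0.9},
    {"slide": [-15, 0, -10], "turn": [0, 0, 0], "jaw": 0.9}
  ]
}}

```text
clock: 8.23
ee_pos: [0.4541, -0.2634, 0.1687]
eef_rot: [0.06, 1.57, -0.06]
wrist_force: [0.4, -0.8, -0.1]
finger_gap: 0.899
```

Run:
```python
from h import *
s=telemetry.state(); print(s["q"].round(3),s["ee_pos"],tocab(s["ee_pos"]))
im=eyes.get_image("wrist"); cv2.imwrite("pics/w6.png",im["pixels"][:,:,::-1])
im=eyes.get_image("scene"); crop(im["pixels"],330,180,530,340,4,"pics/s2.png")
```

```text
[-0.548  0.363  1.898 -0.     0.88  -2.043] [ 0.45411127 -0.26343975  0.16870177] [-0.249863   -0.00231023  0.16870177]
```

View pics/w6.png

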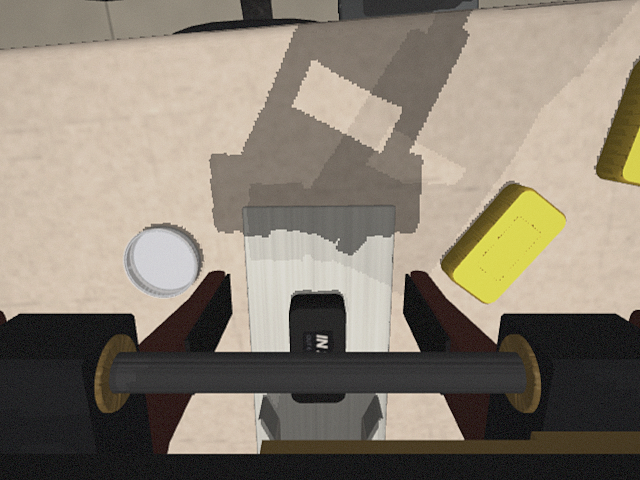

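View pics/s2.png

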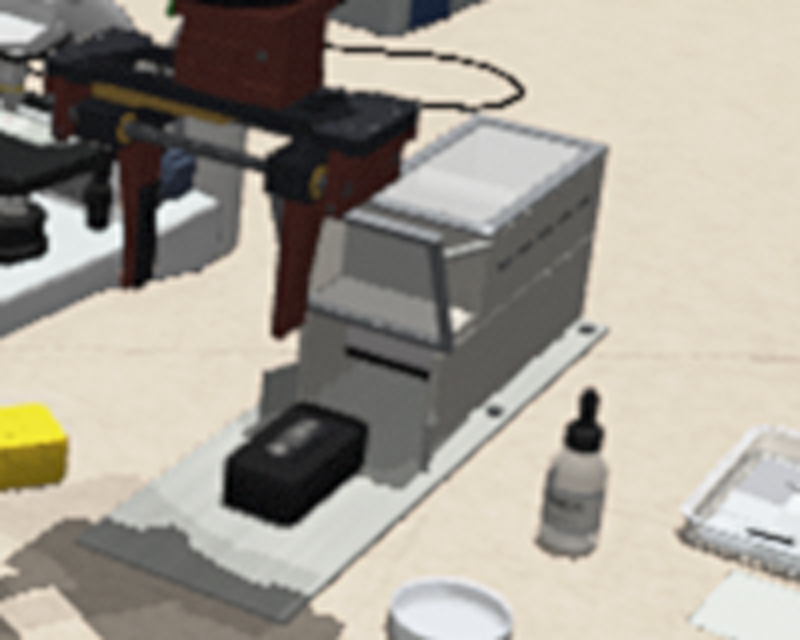

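Run:
```python
from h import *
s=telemetry.state()
im=eyes.get_image("wrist"); crop(im["pixels"],220,180,420,340,4,"pics/w7.png")
for p in [(244,206),(394,206)]: print("bed",tocab(onz(im,*p,.006,s)).round(4))
for p in [(292,293),(344,293)]: print("ad",tocab(onz(im,*p,.006,s)).round(4),tocab(onz(im,*p,.035,s)).round(4))
for p in [(298,401),(340,401)]: print("adfront",tocab(onz(im,*p,.035,s)).round(4))
go([.40,0,.2],ori(15,20,1))
```

```text
bed [-0.2577 -0.0634  0.006 ]
bed [-0.2571  0.0622  0.006 ]
ad [-0.1787 -0.025   0.006 ] [-0.1916 -0.0228  0.035 ]
ad [-0.1785  0.0214  0.006 ] [-0.1914  0.0193  0.035 ]
adfront [-0.0886 -0.0199  0.035 ]
adfront [-0.0884  0.0171  0.035 ]
slide [-2.23, 26.02, -7.3] turn [-19.11, -19.77, 3.39] rows>= 6.5
```

View pics/w7.png

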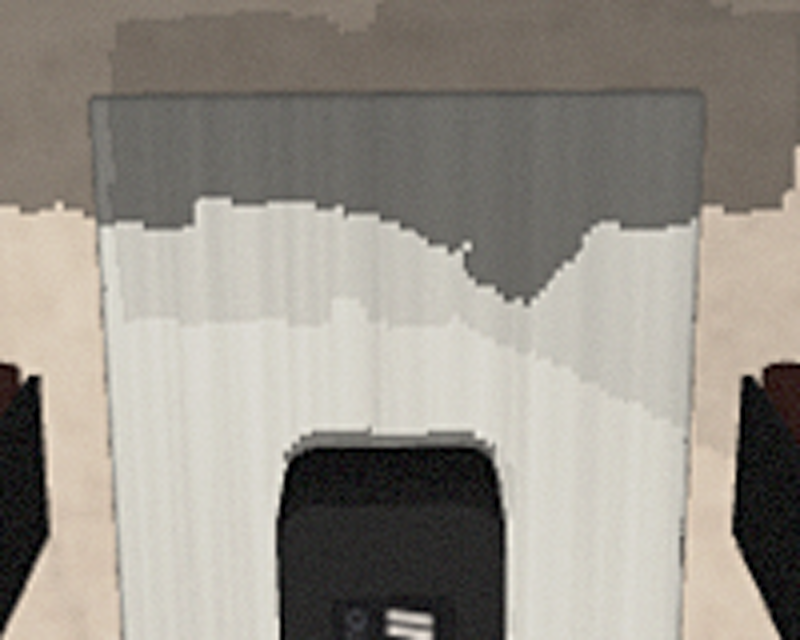

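```bash
sed -i 's/CO=np.array(\[.7035/CO=np.array([.706/' h.py
python3 - <<'E'
from h import *
go([.40,-.02,.2],ori(10,25,1))
E
```

```text
slide [-2.26, 24.01, -7.06] turn [-14.08, -24.83, 3.14] rows>= 6.0
```

Call:
{"method": "move_arm", "body": {
  "moves": [
    {"slide": [-1, 1, -2], "turn": [-1, -1, 0], "jaw": 1},
    {"slide": [-2, 3, -4], "turn": [-2, -4, 0.5], "jaw": 1},
    {"slide": [-2, 6, -5], "turn": [-4, -7, 1], "jaw": 1},
    {"slide": [-2.2, 9.5, -6], "turn": [-6, -11, 1.5], "jaw": 1},
    {"slide": [-2.2, 13, -7], "turn": [-8, -15, 2], "jaw": 1},
    {"slide": [-2.2, 17, -7], "turn": [-10, -19, 2.5], "jaw": 1},
    {"slide": [-2.2, 20.5, -7], "turn": [-12, -22, 3], "jaw": 1},
    {"slide": [-2.2, 24, -7], "turn": [-14, -25, 3.1], "jaw": 1},
    {"slide": [-2.2, 24, -7], "turn": [-14, -25, 3.1], "jaw": 1},
    {"slide": [-2.2, 24, -7], "turn": [-14, -25, 3.1], "jaw": 1}
  ]
}}

```text
clock: 9.22
ee_pos: [0.4044, -0.0172, 0.1893]
eef_rot: [-0.101, 1.13, 0.158]
wrist_force: [-0.4, -0.6, 0.0]
finger_gap: 1.001
```

```bash
cat > kin.py <<'E'
import numpy as np
from scipy.spatial.transform import Rotation as R
M=np.array([[0,-1,0],[0,0,-1],[1,0,0.]]) # tool axes columns in frame6: x_t=z6,y_t=-x6,z_t=-y6
def Rf(q,s4=1):
    return (R.from_euler('z',q[0])*R.from_euler('y',q[1]+q[2])*R.from_euler('z',s4*q[3])*R.from_euler('y',q[4])*R.from_euler('z',q[5])).as_matrix()@M
def fk(q,p,s4=1):
    a1,d1,L2,L3,e,d6=p
    Rt=Rf(q,s4); w=R.from_euler('z',q[0]).apply([a1+L2*np.sin(q[1])+L3*np.sin(q[1]+q[2])+e*np.cos(q[1]+q[2]),0,d1+L2*np.cos(q[1])+L3*np.cos(q[1]+q[2])-e*np.sin(q[1]+q[2])])
    return w+Rt[:,0]*d6,Rt
E
python3 - <<'E'
from h import *; from kin import *
from scipy.optimize import least_squares
import json
s=telemetry.state(); print(s["q"].round(3),s["ee_pos"])
Rm=R.from_rotvec(s["eef_rot"]).as_matrix()
for s4 in (1,-1): print(s4,np.degrees(R.from_matrix(Rf(s["q"],s4).T@Rm).magnitude()))
D=[([-1.16199615e+00,4.23849894e-01,1.63068854e+00,0,1.0886,-.019],[0.25908837,-0.56816699,0.22989661]),
([-0.484,0.144,2.144,0.,0.852,-0.042],[0.35600323,-0.17354164,0.19095332]),
([.295,.311,2.048,.001,.781,.324],[0.4363432,0.14530909,0.14837358]),
([0.324,0.338,2.045,0.,0.75,0.359],[0.43853374,0.15991683,0.13666209]),
([-0.511,0.482,1.814,0.,0.849,-2.004],[0.50426997,-0.26881566,0.1299801]),
([-0.473,0.701,1.736,0.,0.703,-1.969],[0.55594747,-0.2711654,0.02141956]),
([-0.548,0.363,1.898,0,0.88,-2.043],[0.45411127,-0.26343975,0.16870177]),
(s["q"].tolist(),s["ee_pos"].tolist())]
json.dump(D,open("D.json","w"))
f=lambda p: np.concatenate([fk(q,p,1)[0]-x for q,x in D])
r=least_squares(f,[.1,.4,.5,.5,0,.3]); print(r.x.round(4),np.abs(r.fun).max())
E
```

```text
[-0.184  0.027  2.384  0.451  0.351 -2.329] [ 0.40438476 -0.0172378   0.18926505]
1 2.0704823967534078e-14
-1 51.73165681015921
[-0.0041  0.3297  0.5691  0.4902  0.0814  0.3183] 0.011809517545494613
```

```bash
cat > kin.py <<'E'
import numpy as np, json
from scipy.spatial.transform import Rotation as R
from scipy.optimize import least_squares
M=np.array([[0,-1,0],[0,0,-1],[1,0,0.]])
def Rf(q):
    return (R.from_euler('z',q[0])*R.from_euler('y',q[1]+q[2])*R.from_euler('z',q[3])*R.from_euler('y',q[4])*R.from_euler('z',q[5])).as_matrix()@M
def fk(q,p):
    a1,d1,L2,L3,e,d6,b,ty,tz=p
    Rt=Rf(q); w=R.from_euler('z',q[0]).apply([a1+L2*np.sin(q[1])+L3*np.sin(q[1]+q[2])+e*np.cos(q[1]+q[2]),b,d1+L2*np.cos(q[1])+L3*np.cos(q[1]+q[2])-e*np.sin(q[1]+q[2])])
    return w+Rt@np.array([d6,ty,tz]),Rt
lo=np.array([-3,-.9,.09,-1.31,.11,-2.54]);hi=np.array([3,2.11,2.58,4.45,2.69,2.54])
def fit(D):
    f=lambda p: np.concatenate([(fk(q,p)[0]-x) for q,x in D]+[1e-3*(p-np.array([0,.33,.5,.5,0,.3,0,0,0]))])
    r=least_squares(f,[.0,.33,.5,.5,0.05,.3,0,0,0]); return r.x,np.abs(r.fun[:3*len(D)]).max()
def ik(x,Rm,p,q0):
    def f(q):
        a,b=fk(q,p); return np.concatenate([(a-x)*5,R.from_matrix(b.T@Rm).as_rotvec()])
    r=least_squares(f,np.clip(q0,lo+1e-3,hi-1e-3),bounds=(lo,hi)); return r.x,np.abs(r.fun).max()
E
python3 - <<'E'
from h import *; from kin import *
D=json.load(open("D.json")); s=telemetry.state(); D[-1]=(s["q"].tolist(),s["ee_pos"].tolist())
p,e=fit(D); print(p.round(4),e)
E
```

```text
[ 0.      0.3131  0.5627  0.4853  0.0777  0.3015  0.0119 -0.     -0.    ] 0.00025292187594055937
```

Run:
```python
from h import *; from kin import *
D=json.load(open("D.json")); p,e=fit(D); json.dump(p.tolist(),open("p.json","w"))
s=telemetry.state()
pg=np.array([.433,.285,.045]); h=np.radians(26.8)
for f in (1,-1):
  for lean in (40,30,20):
    q0=s["q"]
    print("f",f,"lean",lean)
    for nm,g,hd in [("pre",pg-.09*ori(26.8,lean,f)[:,0],26.8),("grip",pg,26.8),("lift",pg+[-.03,-.06,.08],10),("mid",np.array([.39,0,.12]),0),("p0",cab(-.34,0,.09),-4.1),("start",cab(-.33,0,.052),-4.1),("st2",cab(-.21,0,.052),-4.1),("end",cab(-.095,0,.052),-4.1)]:
      Rm=ori(hd,lean,f); best=None
      for k in range(12):
        qq=q0 if k==0 else np.array([np.arctan2(g[1],g[0]),.2,2.2,np.random.uniform(-1,4),np.random.uniform(.2,1.5),np.random.uniform(-2.4,2.4)])
        q,er=ik(g+Rm[:,0]*.011,Rm,p,qq)
        if best is None or er<best[1]-1e-3: best=(q,er)
        if er<1e-4: break
      q,er=best; q0=q
      print(nm,q.round(2),"err %.4f"%er)
```

```text
f 1 lean 40
pre [0.64 0.42 2.47 3.4  0.45 1.47] err 0.0000
grip [0.61 0.66 2.35 3.31 0.56 1.53] err 0.0000
lift [0.68 0.39 2.43 3.95 0.45 1.21] err 0.0000
mid [-0.05  0.35  2.58  3.06  0.44  1.6 ] err 0.0414
p0 [-0.97  0.51  2.42  2.01  0.59  1.87] err 0.0000
start [-0.94  0.64  2.4   2.17  0.64  1.7 ] err 0.0000
st2 [-0.71  0.65  2.21  2.21  0.5   1.92] err 0.0000
end [-0.57  0.69  2.01  2.1   0.36  2.19] err 0.0000
f 1 lean 30
pre [0.62 0.34 2.35 3.96 0.11 0.88] err 0.0072
grip [0.59 0.58 2.27 3.42 0.24 1.41] err 0.0000
lift [0.61 0.33 2.36 4.45 0.22 0.65] err 0.0152
mid [-0.05  0.28  2.52  3.    0.18  1.66] err 0.0000
p0 [-0.87  0.43  2.36  1.65  0.37  2.33] err 0.0000
start [-0.85  0.55  2.35  1.93  0.38  2.05] err 0.0000
st2 [-0.65  0.59  2.15  1.73  0.28  2.46] err 0.0000
end [-0.53  0.67  1.97  1.77  0.22  2.54] err 0.0582
f 1 lean 20
pre [ 0.59  0.32  2.22 -0.16  0.26 -1.3 ] err 0.0000
grip [ 0.59  0.55  2.16 -0.43  0.11 -1.03] err 0.0150
lift [ 0.57  0.31  2.26 -0.5   0.28 -0.72] err 0.0000
mid [-0.04  0.24  2.42  0.11  0.13 -1.72] err 0.0000
p0 [-0.79  0.42  2.34  1.49  0.2
[... 800 characters left out ...]
-0.05  0.28  2.52  3.    0.18 -1.48] err 0.0000
p0 [-0.87  0.43  2.36  1.65  0.37 -0.81] err 0.0000
start [-0.85  0.55  2.35  1.93  0.38 -1.09] err 0.0000
st2 [-0.65  0.59  2.15  1.73  0.28 -0.68] err 0.0000
end [-0.53  0.66  1.93  1.25  0.24 -0.07] err 0.0000
f -1 lean 20
pre [ 0.59  0.32  2.22 -0.16  0.26  1.84] err 0.0000
grip [ 0.59  0.55  2.16 -0.43  0.11  2.11] err 0.0151
lift [ 0.57  0.31  2.26 -0.5   0.28  2.42] err 0.0000
mid [-0.04  0.24  2.42  0.11  0.13  1.43] err 0.0000
p0 [-0.78  0.4   2.28  0.87  0.29  0.04] err 0.0000
start [-0.76  0.5   2.27  1.18  0.24 -0.26] err 0.0000
st2 [-0.6   0.57  2.06  0.71  0.27  0.38] err 0.0000
end [-0.5   0.66  1.83  0.41  0.36  0.78] err 0.0000
```

```bash
cat >> kin.py <<'E'
def relrows(q0,path,p):
    """slide cm / turn deg from pose at q0 to each q of path"""
    x0,R0=fk(q0,p); out=[]
    for q in path:
        x,Rm=fk(q,p); out.append(((R0.T@(x-x0)*100).round(1).tolist(),np.degrees(R.from_matrix(R0.T@Rm).as_rotvec()).round(1).tolist(),x.round(3).tolist()))
    return out
E
python3 - <<'E'
from h import *; from kin import *
p=json.load(open("p.json")); s=telemetry.state(); q=s["q"]
pg=np.array([.435,.2867,.045]); Rm=ori(26.8,40,-1); g=pg-.10*Rm[:,0]
t,er=ik(g+Rm[:,0]*.011,Rm,p,[.64,.42,2.47,3.4,.45,-1.67]); print(t.round(3),er)
np.save("qpath.npy",np.array([q,t]))
n=30
path=[q+(t-q)*k/n for k in range(0,n+1)]
prev=None
for k in range(0,n+1):
    x,Rr=fk(path[k],p); w=x-Rr[:,0]*.3
    if k: d=np.degrees(R.from_matrix(prev[1].T@Rr).magnitude()); dx=np.linalg.norm(x-prev[0])*1000
    else: d=dx=0
    prev=(x,Rr)
    if k%3==0: print(k,x.round(3),"ax",Rr[:,0].round(2),"w",w.round(2),round(d,1),round(dx,1))
E
```

```text
[ 0.645  0.395  2.473  3.416  0.431 -1.685] 1.8120585000484976e-09
0 [ 0.404 -0.017  0.189] ax [ 0.42  0.08 -0.91] w [ 0.28 -0.04  0.46] 0 0
3 [0.408 0.043 0.182] ax [ 0.41  0.2  -0.89] w [ 0.28 -0.02  0.45] 5.8 19.7
6 [0.41  0.098 0.179] ax [ 0.42  0.3  -0.86] w [0.28 0.01 0.44] 5.8 17.7
9 [0.412 0.146 0.178] ax [ 0.43  0.39 -0.82] w [0.28 0.03 0.42] 5.7 15.3
12 [0.413 0.187 0.178] ax [ 0.44  0.44 -0.78] w [0.28 0.05 0.41] 5.7 12.7
15 [0.414 0.22  0.176] ax [ 0.47  0.48 -0.75] w [0.27 0.08 0.4 ] 5.7 10.0
18 [0.414 0.244 0.171] ax [ 0.5   0.48 -0.72] w [0.27 0.1  0.39] 5.6 7.4
21 [0.412 0.26  0.162] ax [ 0.52  0.47 -0.71] w [0.26 0.12 0.38] 5.6 5.6
24 [0.407 0.268 0.149] ax [ 0.55  0.43 -0.72] w [0.24 0.14 0.36] 5.5 5.5
27 [0.398 0.268 0.133] ax [ 0.57  0.37 -0.74] w [0.23 0.16 0.35] 5.4 7.0
30 [0.384 0.261 0.113] ax [ 0.57  0.29 -0.77] w [0.21 0.17 0.34] 5.4 9.2
```

Run:
```python
from kin import *
p=json.load(open("p.json")); q,t=np.load("qpath.npy"); n=30
path=[q+(t-q)*k/n for k in range(0,n+1)]
for a in (0,10,20):
    print(a)
    for r in relrows(path[a],path[a+1:a+11],p): print(r[0],r[1])
```

```text
0
[0.5, 2.0, 0.3] [5.3, -0.3, 2.4]
[0.9, 4.0, 0.6] [10.5, -0.5, 4.8]
[1.2, 5.9, 0.9] [15.8, -0.5, 7.1]
[1.6, 7.7, 1.3] [21.2, -0.3, 9.4]
[1.8, 9.5, 1.6] [26.5, -0.1, 11.5]
[2.0, 11.2, 1.9] [31.9, 0.4, 13.6]
[2.2, 12.9, 2.2] [37.3, 0.9, 15.5]
[2.4, 14.5, 2.5] [42.7, 1.5, 17.3]
[2.5, 16.0, 2.8] [48.2, 2.2, 19.0]
[2.7, 17.4, 3.1] [53.6, 3.0, 20.6]
10
[0.6, 0.9, -0.9] [5.5, 0.5, 1.3]
[1.1, 1.7, -1.7] [11.1, 1.0, 2.4]
[1.7, 2.5, -2.4] [16.7, 1.4, 3.5]
[2.2, 3.1, -3.1] [22.3, 1.8, 4.4]
[2.7, 3.7, -3.7] [27.9, 2.1, 5.2]
[3.1, 4.2, -4.3] [33.5, 2.4, 5.9]
[3.6, 4.6, -4.9] [39.1, 2.6, 6.5]
[4.0, 5.0, -5.4] [44.7, 2.7, 7.1]
[4.5, 5.2, -5.8] [50.2, 2.7, 7.5]
[4.9, 5.3, -6.2] [55.8, 2.6, 7.9]
20
[0.4, -0.3, -0.2] [5.5, -0.4, 0.6]
[0.8, -0.7, -0.3] [11.0, -0.8, 1.3]
[1.1, -1.1, -0.3] [16.4, -1.4, 2.0]
[1.4, -1.5, -0.2] [21.9, -2.1, 2.7]
[1.7, -2.0, -0.0] [27.2, -2.9, 3.5]
[2.0, -2.5, 0.2] [32.5, -3.8, 4.3]
[2.2, -3.1, 0.6] [37.8, -4.7, 5.3]
[2.3, -3.7, 1.0] [43.0, -5.8, 6.3]
[2.4, -4.3, 1.5] [48.1, -7.0, 7.5]
[2.5, -5.0, 2.1] [53.2, -8.2, 8.7]
```

Call:
{"method": "move_arm", "body": {
  "moves": [
    {"slide": [0.5, 2.0, 0.3], "turn": [5.3, -0.3, 2.4], "jaw": 1},
    {"slide": [0.9, 4.0, 0.6], "turn": [10.5, -0.5, 4.8], "jaw": 1},
    {"slide": [1.2, 5.9, 0.9], "turn": [15.8, -0.5, 7.1], "jaw": 1},
    {"slide": [1.6, 7.7, 1.3], "turn": [21.2, -0.3, 9.4], "jaw": 1},
    {"slide": [1.8, 9.5, 1.6], "turn": [26.5, -0.1, 11.5], "jaw": 1},
    {"slide": [2.0, 11.2, 1.9], "turn": [31.9, 0.4, 13.6], "jaw": 1},
    {"slide": [2.2, 12.9, 2.2], "turn": [37.3, 0.9, 15.5], "jaw": 1},
    {"slide": [2.4, 14.5, 2.5], "turn": [42.7, 1.5, 17.3], "jaw": 1},
    {"slide": [2.5, 16.0, 2.8], "turn": [48.2, 2.2, 19.0], "jaw": 1},
    {"slide": [2.7, 17.4, 3.1], "turn": [53.6, 3.0, 20.6], "jaw": 1}
  ]
}}

```text
clock: 10.05
ee_pos: [0.4154, 0.159, 0.1785]
eef_rot: [0.945, 1.165, -0.073]
wrist_force: [0.1, -0.4, 0.2]
finger_gap: 0.999
```

Run:
```python
from h import *; from kin import *
p=json.load(open("p.json")); q0,t=np.load("qpath.npy"); s=telemetry.state(); q=s["q"]; print(q.round(3),(q0+(t-q0)/3).round(3), s["ee_pos"]-fk(q,p)[0])
```

```text
[ 0.087  0.152  2.411  1.45   0.378 -2.119] [ 0.092  0.15   2.413  1.439  0.378 -2.114] [1.19517731e-04 5.55026075e-06 9.13589848e-05]
```

Tracking well, so I continue along the path.

Call:
{"method": "move_arm", "body": {
  "moves": [
    {"slide": [0.6, 0.9, -0.9], "turn": [5.5, 0.5, 1.3], "jaw": 1},
    {"slide": [1.1, 1.7, -1.7], "turn": [11.1, 1.0, 2.4], "jaw": 1},
    {"slide": [1.7, 2.5, -2.4], "turn": [16.7, 1.4, 3.5], "jaw": 1},
    {"slide": [2.2, 3.1, -3.1], "turn": [22.3, 1.8, 4.4], "jaw": 1},
    {"slide": [2.7, 3.7, -3.7], "turn": [27.9, 2.1, 5.2], "jaw": 1},
    {"slide": [3.1, 4.2, -4.3], "turn": [33.5, 2.4, 5.9], "jaw": 1},
    {"slide": [3.6, 4.6, -4.9], "turn": [39.1, 2.6, 6.5], "jaw": 1},
    {"slide": [4.0, 5.0, -5.4], "turn": [44.7, 2.7, 7.1], "jaw": 1},
    {"slide": [4.5, 5.2, -5.8], "turn": [50.2, 2.7, 7.5], "jaw": 1},
    {"slide": [4.9, 5.3, -6.2], "turn": [55.8, 2.6, 7.9], "jaw": 1}
  ]
}}

```text
clock: 10.88
ee_pos: [0.4171, 0.2535, 0.1655]
eef_rot: [1.882, 1.091, -0.546]
wrist_force: [0.4, 1.7, 0.5]
finger_gap: 1.002
```

Call:
{"method": "move_arm", "body": {
  "moves": [
    {"slide": [0.4, -0.3, -0.2], "turn": [5.5, -0.4, 0.6], "jaw": 1},
    {"slide": [0.8, -0.7, -0.3], "turn": [11.0, -0.8, 1.3], "jaw": 1},
    {"slide": [1.1, -1.1, -0.3], "turn": [16.4, -1.4, 2.0], "jaw": 1},
    {"slide": [1.4, -1.5, -0.2], "turn": [21.9, -2.1, 2.7], "jaw": 1},
    {"slide": [1.7, -2.0, -0.0], "turn": [27.2, -2.9, 3.5], "jaw": 1},
    {"slide": [2.0, -2.5, 0.2], "turn": [32.5, -3.8, 4.3], "jaw": 1},
    {"slide": [2.2, -3.1, 0.6], "turn": [37.8, -4.7, 5.3], "jaw": 1},
    {"slide": [2.3, -3.7, 1.0], "turn": [43.0, -5.8, 6.3], "jaw": 1},
    {"slide": [2.4, -4.3, 1.5], "turn": [48.1, -7.0, 7.5], "jaw": 1},
    {"slide": [2.5, -5.0, 2.1], "turn": [53.2, -8.2, 8.7], "jaw": 1}
  ]
}}

```text
clock: 11.72
ee_pos: [0.3882, 0.2593, 0.1131]
eef_rot: [2.618, 0.611, -1.218]
wrist_force: [0.2, -0.2, -0.6]
finger_gap: 1.0
```

Run:
```python
from h import *
s=telemetry.state(); print(s["q"].round(3),s["ee_pos"],s["clock"])
im=eyes.get_image("wrist"); cv2.imwrite("pics/w8.png",im["pixels"][:,:,::-1])
go([.435,.2867,.045],ori(26.8,40,-1))
```

```text
[ 0.637  0.398  2.469  3.416  0.432 -1.682] [0.38816122 0.25929084 0.11314801] 11.7167
slide [9.8, -0.39, 0.06] turn [-0.77, 0.05, -0.36] rows>= 2.4
```

View pics/w8.png

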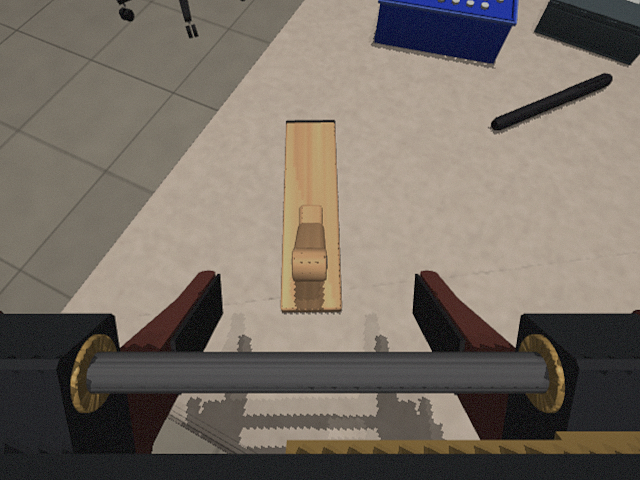

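Run:
```python
from h import *
s=telemetry.state(); im=eyes.get_image("wrist")
t=[onz(im,*a,.01,s) for a in [(287,122),(335,122)]]; h=[onz(im,*a,.01,s) for a in [(281,311),(342,311)]]
T=(t[0]+t[1])/2;H=(h[0]+h[1])/2;d=T-H; print(T,H,np.linalg.norm(d),np.degrees(np.arctan2(d[1],d[0])),"w",np.linalg.norm(t[0]-t[1]),np.linalg.norm(h[0]-h[1]))
u=d/np.linalg.norm(d); print("grip",T-u*.14)
a=np.arctan2(d[1],d[0])
# handle axis check: points along handle
g=T-u*.14; g[2]=.045
back=np.array([-u[0]*np.sin(np.radians(40)),-u[1]*np.sin(np.radians(40)),np.cos(np.radians(40))])
print("proj grip",proj(im,g,s),"handle top",proj(im,g+back*.026,s),"handle foot",proj(im,g-back*.045,s))
go(g,ori(np.degrees(a),40,-1))
```

```text
[0.55485949 0.34705111 0.01      ] [0.40377666 0.27199754 0.01      ] 0.16869812568482195 26.416854784781073 w 0.042482287026921035 0.0427813150862483
grip [0.42947816 0.2847653  0.01      ]
proj grip [[310.44720652 254.42124183]] handle top [[309.81747443 268.36993798]] handle foot [[311.28175166 235.93589429]]
slide [9.45, -0.38, 0.57] turn [0.05, -0.03, 0.05] rows>= 2.3
```

Call:
{"method": "move_arm", "body": {
  "moves": [
    {"slide": [1.5, -0.4, 0.4], "turn": [0, 0, 0], "jaw": 1},
    {"slide": [3.5, -0.4, 0.4], "turn": [0, 0, 0], "jaw": 1},
    {"slide": [6, -0.4, 0.4], "turn": [0, 0, 0], "jaw": 1},
    {"slide": [8, -0.4, 0.4], "turn": [0, 0, 0], "jaw": 1},
    {"slide": [9, -0.4, 0.4], "turn": [0, 0, 0], "jaw": 1},
    {"slide": [9.4, -0.4, 0.4], "turn": [0, 0, 0], "jaw": 1},
    {"slide": [9.4, -0.4, 0.4], "turn": [0, 0, 0], "jaw": 1}
  ]
}}

```text
clock: 12.4
ee_pos: [0.4362, 0.2881, 0.0385]
eef_rot: [2.612, 0.617, -1.216]
wrist_force: [-0.5, -1.1, -0.5]
finger_gap: 0.996
```

Run:
```python
from h import *
s=telemetry.state(); print(s["q"].round(3),s["ee_pos"],s["wrist_force"])
im=eyes.get_image("wrist"); cv2.imwrite("pics/w9.png",im["pixels"][:,:,::-1])
```

```text
[ 0.618  0.651  2.354  3.328  0.564 -1.611] [0.43615518 0.28809368 0.03849035] [-0.46749961 -1.06229649 -0.53959134]
```

View pics/w9.png

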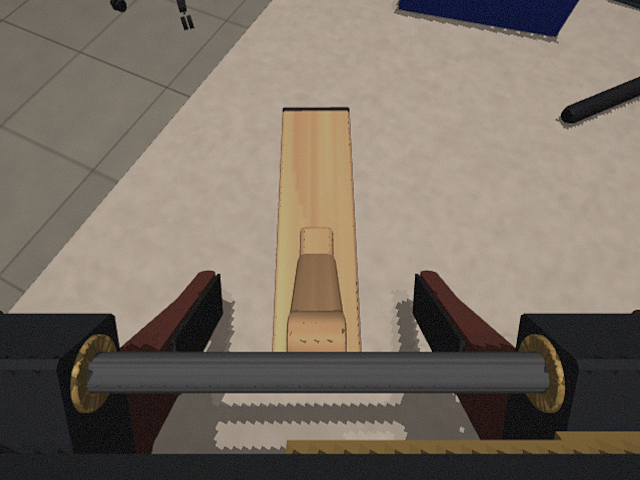

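Call:
{"method": "move_arm", "body": {
  "grip_force": 40,
  "moves": [
    {"slide": [0, 0, 0], "turn": [0, 0, 0], "jaw": 0.05},
    {"slide": [0, 0, 0], "turn": [0, 0, 0], "jaw": 0.05},
    {"slide": [0, 0, 0], "turn": [0, 0, 0], "jaw": 0.05},
    {"slide": [0, 0, 0], "turn": [0, 0, 0], "jaw": 0.05},
    {"slide": [0, 0, 0], "turn": [0, 0, 0], "jaw": 0.05},
    {"slide": [0, 0, 0], "turn": [0, 0, 0], "jaw": 0.05},
    {"slide": [0, 0, 0], "turn": [0, 0, 0], "jaw": 0.05},
    {"slide": [0, 0, 0], "turn": [0, 0, 0], "jaw": 0.05},
    {"slide": [0, 0, 0], "turn": [0, 0, 0], "jaw": 0.05},
    {"slide": [0, 0, 0], "turn": [0, 0, 0], "jaw": 0.05}
  ]
}}

```text
clock: 13.28
ee_pos: [0.4353, 0.2883, 0.039]
eef_rot: [2.612, 0.617, -1.216]
wrist_force: [-0.3, 0.7, -0.0]
finger_gap: 0.28
```

Call:
{"method": "move_arm", "body": {
  "moves": [
    {"slide": [0, 0, 0], "turn": [0, 0, 0], "jaw": 0.05},
    {"slide": [0, 0, 0], "turn": [0, 0, 0], "jaw": 0.05},
    {"slide": [0, 0, 0], "turn": [0, 0, 0], "jaw": 0.05},
    {"slide": [0, 0, 0], "turn": [0, 0, 0], "jaw": 0.05},
    {"slide": [0, 0, 0], "turn": [0, 0, 0], "jaw": 0.05}
  ]
}}

```text
clock: 13.7
ee_pos: [0.4353, 0.2883, 0.039]
eef_rot: [2.612, 0.617, -1.217]
wrist_force: [-0.2, -0.0, -0.5]
finger_gap: 0.222
```

Run:
```python
from h import *; from kin import *
p=json.load(open("p.json")); s=telemetry.state(); q0=s["q"]; print(q0.round(3),s["ee_pos"],s["wrist_force"],s["finger_gap"])
g0=np.array(s["ee_pos"])-.011*R.from_rotvec(s["eef_rot"]).as_matrix()[:,0]; print("grasp",g0)
a=26.4; q=q0
for nm,g,hd in [("lift",g0+[-.01,-.02,.09],a),("m1",[.415,.18,.13],15),("m2",[.42,.08,.13],6),("m3",[.42,-.04,.13],2),("m4",[.42,-.15,.13],-2),("p0",cab(-.335,0,.11),-4.1),("start",cab(-.335,0,.053),-4.1),("end",cab(-.095,0,.053),-4.1)]:
    Rm=ori(hd,40,-1); q,er=ik(np.array(g)+Rm[:,0]*.011,Rm,p,q); print(nm,np.round(g,3),q.round(2),round(er,4),"toe",(np.array(g)+.14*np.array([np.cos(np.radians(hd)),np.sin(np.radians(hd)),0])).round(2))
```

```text
[ 0.62   0.65   2.355  3.33   0.564 -1.611] [0.43530157 0.28826289 0.03899372] [-0.21095716 -0.00417992 -0.47791015] 0.22227889217543623
grasp [0.42897104 0.28509614 0.0474137 ]
lift [0.419 0.265 0.137] [ 0.59  0.36  2.39  3.4   0.32 -1.72] 0.0 toe [0.54 0.33 0.14]
m1 [0.415 0.18  0.13 ] [ 0.47  0.36  2.48  3.48  0.41 -1.72] 0.0 toe [0.55 0.22 0.13]
m2 [0.42 0.08 0.13] [ 0.2   0.35  2.53  3.29  0.44 -1.63] 0.0 toe [0.56 0.09 0.13]
m3 [ 0.42 -0.04  0.13] [-0.25  0.35  2.54  2.73  0.46 -1.41] 0.0 toe [ 0.56 -0.04  0.13]
m4 [ 0.42 -0.15  0.13] [-0.59  0.37  2.47  2.27  0.46 -1.2 ] 0.0 toe [ 0.56 -0.15  0.13]
p0 [ 0.372 -0.255  0.11 ] [-0.96  0.45  2.41  1.91  0.56 -1.15] 0.0 toe [ 0.51 -0.27  0.11]
start [ 0.372 -0.255  0.053] [-0.96  0.63  2.41  2.16  0.64 -1.44] 0.0 toe [ 0.51 -0.27  0.05]
end [ 0.611 -0.272  0.053] [-0.57  0.69  2.01  2.1   0.36 -0.95] 0.0 toe [ 0.75 -0.28  0.05]
```

```bash
cat > plan.py <<'E'
from h import *; from kin import *
def rows(wps,step=.026,lean=40,f=-1,per=10,st=None):
    st=st or telemetry.state(); R0=R.from_rotvec(st["eef_rot"]).as_matrix(); g0=st["ee_pos"]-.011*R0[:,0]
    h0=np.degrees(np.arctan2(R0[1,0],R0[0,0])); pts=[(g0,h0)]
    for g,h in wps:
        a,ha=pts[-1]; g=np.array(g); n=max(1,int(np.ceil(max(np.linalg.norm(g-a)/step,abs(h-ha)/4))))
        for k in range(1,n+1): pts.append((a+(g-a)*k/n,ha+(h-ha)*k/n))
    P=[(g+.011*ori(h,lean,f)[:,0],ori(h,lean,f)) for g,h in pts]; P[0]=(st["ee_pos"],R0)
    for i in range(0,len(P)-1,per):
        x0,Ra=P[i]; print("--",i,pts[min(i+per,len(pts)-1)][0].round(3))
        for x,Rm in P[i+1:i+per+1]: print((Ra.T@(x-x0)*100).round(1).tolist(),np.degrees(R.from_matrix(Ra.T@Rm).as_rotvec()).round(1).tolist())
E
python3 - <<'E'
from plan import *
s=telemetry.state(); g0=s["ee_pos"]-.011*R.from_rotvec(s["eef_rot"]).as_matrix()[:,0]
rows([(g0+[0,0,.02],26.3),(g0+[-.01,-.02,.09],26),([.41,.18,.135],15),([.41,.08,.135],6),([.41,-.04,.135],2),([.41,-.15,.135],-2),(cab(-.335,0,.11),-4.1)])
E
```

```text
-- 0 [0.41  0.13  0.135]
[-1.5, 0.0, -1.3] [0.2, -0.1, 0.2]
[-3.7, 0.5, -2.3] [0.3, -0.1, 0.2]
[-5.9, 0.9, -3.4] [0.4, -0.1, 0.3]
[-8.0, 1.3, -4.4] [0.5, -0.1, 0.4]
[-8.7, 3.2, -3.5] [2.6, -0.1, 2.1]
[-9.4, 5.0, -2.6] [4.7, -0.1, 3.9]
[-10.1, 6.9, -1.6] [6.8, -0.1, 5.7]
[-10.8, 8.7, -0.7] [8.9, -0.1, 7.4]
[-11.6, 11.0, 0.1] [10.6, -0.1, 8.9]
[-12.3, 13.2, 1.0] [12.3, -0.1, 10.3]
-- 10 [ 0.41  -0.106  0.135]
[-0.3, 2.5, 0.3] [1.7, 0.0, 1.4]
[-0.6, 5.0, 0.7] [3.4, -0.0, 2.9]
[-0.9, 7.3, 1.0] [4.1, 0.0, 3.4]
[-1.2, 9.7, 1.4] [4.7, -0.0, 3.9]
[-1.4, 12.1, 1.7] [5.3, 0.0, 4.4]
[-1.7, 14.5, 2.0] [5.9, 0.0, 4.9]
[-2.0, 16.8, 2.4] [6.5, 0.0, 5.5]
[-2.3, 19.0, 2.7] [7.1, 0.0, 6.0]
[-2.5, 21.2, 3.0] [7.7, -0.0, 6.5]
[-2.8, 23.3, 3.3] [8.3, -0.0, 7.0]
-- 20 [ 0.372 -0.255  0.11 ]
[0.0, 2.2, -0.0] [0.6, 0.0, 0.5]
[0.0, 4.4, -0.0] [1.2, 0.0, 1.0]
[-0.1, 6.5, 0.9] [1.5, 0.0, 1.3]
[-0.2, 8.6, 1.8] [1.9, 0.0, 1.6]
[-0.3, 10.8, 2.7] [2.2, 0.0, 1.8]
[-0.4, 12.9, 3.6] [2.5, -0.0, 2.1]
[-0.5, 15.0, 4.5] [2.8, 0.0, 2.4]
```

Call:
{"method": "move_arm", "body": {
  "moves": [
    {"slide": [-1.5, 0.0, -1.3], "turn": [0.2, -0.1, 0.2], "jaw": 0.05},
    {"slide": [-3.7, 0.5, -2.3], "turn": [0.3, -0.1, 0.2], "jaw": 0.05},
    {"slide": [-5.9, 0.9, -3.4], "turn": [0.4, -0.1, 0.3], "jaw": 0.05},
    {"slide": [-8.0, 1.3, -4.4], "turn": [0.5, -0.1, 0.4], "jaw": 0.05},
    {"slide": [-8.7, 3.2, -3.5], "turn": [2.6, -0.1, 2.1], "jaw": 0.05},
    {"slide": [-9.4, 5.0, -2.6], "turn": [4.7, -0.1, 3.9], "jaw": 0.05},
    {"slide": [-10.1, 6.9, -1.6], "turn": [6.8, -0.1, 5.7], "jaw": 0.05},
    {"slide": [-10.8, 8.7, -0.7], "turn": [8.9, -0.1, 7.4], "jaw": 0.05},
    {"slide": [-11.6, 11.0, 0.1], "turn": [10.6, -0.1, 8.9], "jaw": 0.05},
    {"slide": [-12.3, 13.2, 1.0], "turn": [12.3, -0.1, 10.3], "jaw": 0.05}
  ]
}}

```text
clock: 14.53
ee_pos: [0.4162, 0.1306, 0.1268]
eef_rot: [2.767, 0.254, -1.292]
wrist_force: [0.8, -0.2, -1.3]
finger_gap: 0.229
```

Run:
```python
from h import *
s=telemetry.state(); print(s["q"].round(3),s["ee_pos"],s["wrist_force"],s["finger_gap"])
im=eyes.get_image("wrist"); cv2.imwrite("pics/w10.png",im["pixels"][:,:,::-1])
```

```text
[ 0.351  0.33   2.526  3.408  0.417 -1.687] [0.41616214 0.13061992 0.12677815] [ 0.81283181 -0.216278   -1.31732037] 0.22907246015113197
```

View pics/w10.png

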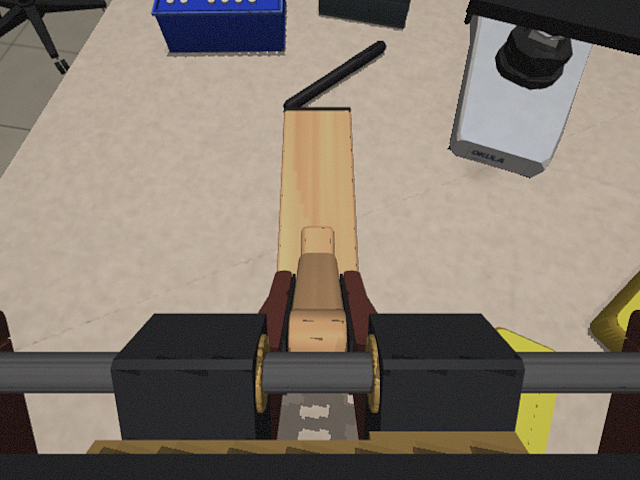

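Run:
```python
from plan import *
s=telemetry.state(); im=eyes.get_image("wrist")
print(onz(im,452,148,.03,s),onz(im,535,175,.03,s),onz(im,535,175,.0,s))
rows([([.405,.08,.14],6),([.405,-.04,.14],2),([.405,-.15,.14],-2),(cab(-.335,0,.11),-4.1)])
```

```text
[0.58832682 0.04543463 0.03      ] [ 0.57320477 -0.02120384  0.03      ] [ 0.59625586 -0.03756825  0.        ]
-- 0 [ 0.405 -0.106  0.14 ]
[-0.6, 2.3, 0.3] [1.7, 0.2, 1.4]
[-1.2, 4.7, 0.6] [3.3, 0.2, 2.8]
[-1.5, 7.1, 0.9] [3.9, 0.2, 3.3]
[-1.7, 9.4, 1.2] [4.6, 0.2, 3.8]
[-2.0, 11.8, 1.6] [5.2, 0.2, 4.3]
[-2.3, 14.2, 1.9] [5.8, 0.2, 4.8]
[-2.6, 16.6, 2.2] [6.4, 0.2, 5.3]
[-2.8, 18.7, 2.5] [7.0, 0.2, 5.9]
[-3.1, 20.9, 2.8] [7.6, 0.2, 6.4]
[-3.3, 23.1, 3.1] [8.2, 0.2, 6.9]
-- 10 [ 0.372 -0.255  0.11 ]
[0.0, 2.2, -0.0] [0.6, 0.0, 0.5]
[0.0, 4.4, -0.0] [1.2, 0.0, 1.0]
[0.1, 6.5, 0.9] [1.5, 0.0, 1.3]
[0.1, 8.6, 1.7] [1.9, 0.0, 1.6]
[0.1, 10.8, 2.6] [2.2, 0.0, 1.8]
[0.2, 12.9, 3.5] [2.5, -0.0, 2.1]
[0.2, 15.0, 4.4] [2.8, 0.0, 2.4]
```

Call:
{"method": "move_arm", "body": {
  "moves": [
    {"slide": [-0.6, 2.3, 0.3], "turn": [1.7, 0.2, 1.4], "jaw": 0.05},
    {"slide": [-1.2, 4.7, 0.6], "turn": [3.3, 0.2, 2.8], "jaw": 0.05},
    {"slide": [-1.5, 7.1, 0.9], "turn": [3.9, 0.2, 3.3], "jaw": 0.05},
    {"slide": [-1.7, 9.4, 1.2], "turn": [4.6, 0.2, 3.8], "jaw": 0.05},
    {"slide": [-2.0, 11.8, 1.6], "turn": [5.2, 0.2, 4.3], "jaw": 0.05},
    {"slide": [-2.3, 14.2, 1.9], "turn": [5.8, 0.2, 4.8], "jaw": 0.05},
    {"slide": [-2.6, 16.6, 2.2], "turn": [6.4, 0.2, 5.3], "jaw": 0.05},
    {"slide": [-2.8, 18.7, 2.5], "turn": [7.0, 0.2, 5.9], "jaw": 0.05},
    {"slide": [-3.1, 20.9, 2.8], "turn": [7.6, 0.2, 6.4], "jaw": 0.05},
    {"slide": [-3.3, 23.1, 3.1], "turn": [8.2, 0.2, 6.9], "jaw": 0.05}
  ]
}}

```text
clock: 15.47
ee_pos: [0.4149, -0.1049, 0.1321]
eef_rot: [-2.848, 0.004, 1.324]
wrist_force: [0.0, 0.9, -0.3]
finger_gap: 0.226
```

Run:
```python
from plan import *
s=telemetry.state(); print(s["q"].round(3),s["ee_pos"],s["finger_gap"])
rows([([.405,-.15,.14],-2),(cab(-.335,0,.09),-4.1)])
```

```text
[-0.491  0.311  2.527  2.377  0.451 -1.244] [ 0.41487546 -0.10485556  0.13210906] 0.22638467816119723
-- 0 [ 0.372 -0.255  0.09 ]
[-0.1, 2.3, 0.1] [0.7, -0.1, 0.6]
[-0.1, 4.5, 0.2] [1.4, -0.1, 1.2]
[0.2, 6.6, 1.4] [1.7, -0.1, 1.4]
[0.6, 8.8, 2.5] [2.1, -0.1, 1.7]
[0.9, 10.9, 3.7] [2.4, -0.1, 2.0]
[1.2, 13.0, 4.8] [2.7, -0.1, 2.2]
[1.6, 15.1, 6.0] [3.0, -0.1, 2.5]
```

Call:
{"method": "move_arm", "body": {
  "moves": [
    {"slide": [-0.1, 2.3, 0.1], "turn": [0.7, -0.1, 0.6], "jaw": 0.05},
    {"slide": [-0.1, 4.5, 0.2], "turn": [1.4, -0.1, 1.2], "jaw": 0.05},
    {"slide": [0.2, 6.6, 1.4], "turn": [1.7, -0.1, 1.4], "jaw": 0.05},
    {"slide": [0.6, 8.8, 2.5], "turn": [2.1, -0.1, 1.7], "jaw": 0.05},
    {"slide": [0.9, 10.9, 3.7], "turn": [2.4, -0.1, 2.0], "jaw": 0.05},
    {"slide": [1.2, 13.0, 4.8], "turn": [2.7, -0.1, 2.2], "jaw": 0.05},
    {"slide": [1.6, 15.1, 6.0], "turn": [3.0, -0.1, 2.5], "jaw": 0.05},
    {"slide": [1.6, 15.1, 6.0], "turn": [3.0, -0.1, 2.5], "jaw": 0.05},
    {"slide": [1.6, 15.1, 6.0], "turn": [3.0, -0.1, 2.5], "jaw": 0.05}
  ]
}}

```text
clock: 16.22
ee_pos: [0.3789, -0.2556, 0.0807]
eef_rot: [-2.818, 0.102, 1.313]
wrist_force: [0.0, 0.5, -1.0]
finger_gap: 0.224
```

Run:
```python
from plan import *
s=telemetry.state(); R0=R.from_rotvec(s["eef_rot"]).as_matrix(); g=s["ee_pos"]-.011*R0[:,0]
print(s["q"].round(3),s["ee_pos"],"grasp cab",tocab(g).round(4), "head",np.degrees(np.arctan2(R0[1,0],R0[0,0])),"lean",np.degrees(np.arccos(-R0[2,0])))
im=eyes.get_image("wrist"); cv2.imwrite("pics/w11.png",im["pixels"][:,:,::-1])
im=eyes.get_image("scene"); crop(im["pixels"],300,170,500,330,4,"pics/s3.png")
```

```text
[-0.956  0.517  2.413  2.017  0.584 -1.27 ] [ 0.37888708 -0.25560511  0.08065429] grasp cab [-3.35e-01 -1.00e-04  8.91e-02] head -4.1052733679287075 lean 40.02903207687521
```

View pics/w11.png

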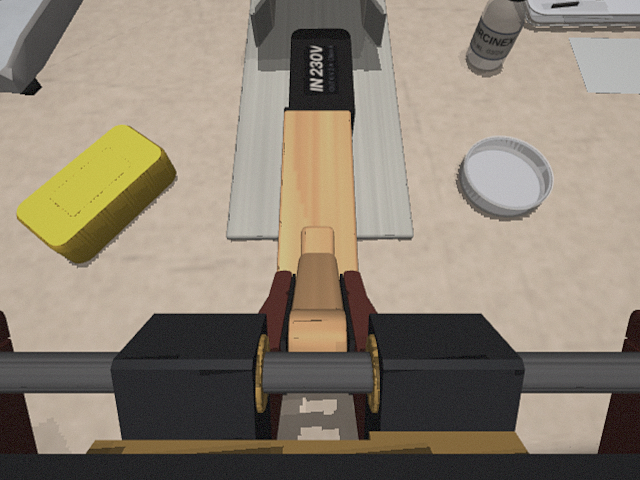

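View pics/s3.png

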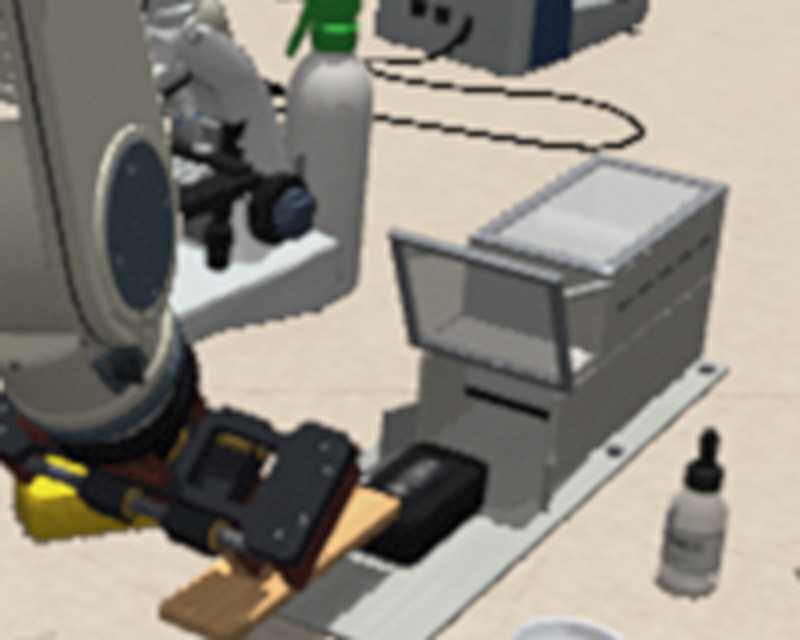

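Run:
```python
from plan import *
rows([(cab(-.337,0,.0545),-4.1)],step=.012)
```

```text
-- 0 [ 0.37  -0.255  0.054]
[0.9, 0.1, 0.8] [-0.0, -0.0, 0.0]
[1.7, 0.1, 1.6] [0.0, -0.0, 0.1]
[2.6, 0.2, 2.4] [0.0, -0.0, 0.1]
```

Call:
{"method": "move_arm", "body": {
  "moves": [
    {"slide": [0.9, 0, 0.8], "turn": [0, 0, 0], "jaw": 0.05},
    {"slide": [1.7, 0, 1.6], "turn": [0, 0, 0], "jaw": 0.05},
    {"slide": [2.3, 0, 2.1], "turn": [0, 0, 0], "jaw": 0.05},
    {"slide": [2.6, 0, 2.4], "turn": [0, 0, 0], "jaw": 0.05},
    {"slide": [2.6, 0, 2.4], "turn": [0, 0, 0], "jaw": 0.05},
    {"slide": [2.6, 0, 2.4], "turn": [0, 0, 0], "jaw": 0.05}
  ]
}}

```text
clock: 16.82
ee_pos: [0.3775, -0.2539, 0.0461]
eef_rot: [-2.819, 0.098, 1.313]
wrist_force: [-0.1, -0.2, -1.2]
finger_gap: 0.225
```

Run:
```python
from plan import *
s=telemetry.state(); R0=R.from_rotvec(s["eef_rot"]).as_matrix(); g=s["ee_pos"]-.011*R0[:,0]
print(s["q"].round(3),"grasp cab",tocab(g).round(4),s["wrist_force"])
im=eyes.get_image("wrist"); cv2.imwrite("pics/w12.png",im["pixels"][:,:,::-1])
im=eyes.get_image("scene"); crop(im["pixels"],300,170,500,330,4,"pics/s4.png")
rows([(cab(-.317,0,.0545),-4.1),(cab(-.15,0,.0545),-4.1)],step=.012)
```

```text
[-0.957  0.631  2.413  2.153  0.641 -1.442] grasp cab [-0.3365  0.0015  0.0545] [-0.0596232  -0.21282136 -1.19815183]
-- 0 [ 0.485 -0.263  0.054]
[0.6, 0.1, -0.7] [0.0, -0.1, 0.0]
[1.3, 0.1, -1.5] [0.1, -0.1, 0.0]
[2.0, 0.1, -2.4] [0.1, -0.1, 0.0]
[2.8, 0.1, -3.3] [0.1, -0.1, 0.0]
[3.6, 0.1, -4.2] [0.1, -0.1, 0.0]
[4.4, 0.1, -5.1] [0.1, -0.1, 0.0]
[5.1, 0.1, -6.0] [0.1, -0.1, 0.0]
[5.9, 0.1, -6.9] [0.1, -0.1, 0.0]
[6.7, 0.1, -7.9] [0.1, -0.1, 0.0]
[7.4, 0.1, -8.8] [0.1, -0.1, 0.0]
-- 10 [ 0.556 -0.268  0.054]
[0.8, -0.0, -0.9] [0.0, 0.0, 0.0]
[1.5, -0.0, -1.8] [0.0, 0.0, 0.0]
[2.3, -0.0, -2.7] [0.0, 0.0, 0.0]
[3.1, -0.0, -3.7] [0.0, 0.0, 0.0]
[3.8, -0.0, -4.6] [0.0, 0.0, 0.0]
[4.6, -0.0, -5.5] [0.0, 0.0, 0.0]
```

View pics/w12.png

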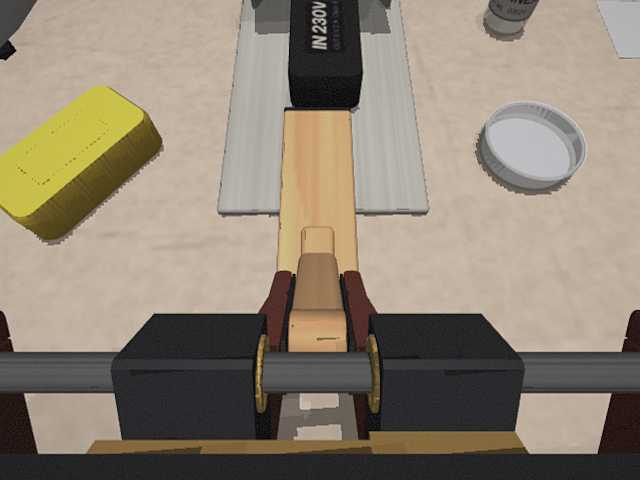

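View pics/s4.png

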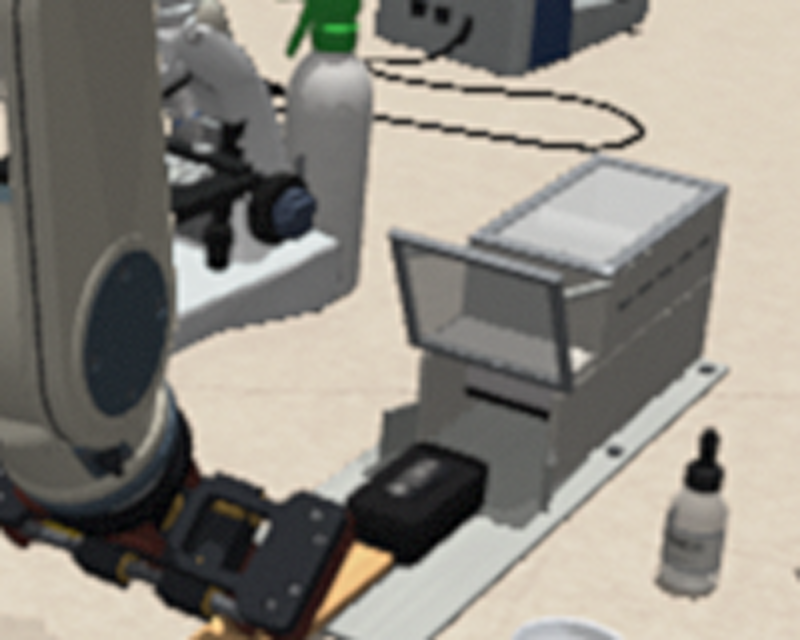

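Call:
{"method": "move_arm", "body": {
  "moves": [
    {"slide": [0.3, 0.4, -0.4], "turn": [0, 0, 0], "jaw": 0.05},
    {"slide": [0.8, 0.4, -0.9], "turn": [0, 0, 0], "jaw": 0.05},
    {"slide": [1.4, 0.4, -1.7], "turn": [0, 0, 0], "jaw": 0.05},
    {"slide": [2.1, 0.4, -2.5], "turn": [0, 0, 0], "jaw": 0.05},
    {"slide": [2.8, 0.4, -3.3], "turn": [0, 0, 0], "jaw": 0.05},
    {"slide": [3.5, 0.4, -4.2], "turn": [0, 0, 0], "jaw": 0.05},
    {"slide": [4.2, 0.4, -5.0], "turn": [0, 0, 0], "jaw": 0.05},
    {"slide": [4.6, 0.4, -5.5], "turn": [0, 0, 0], "jaw": 0.05},
    {"slide": [4.8, 0.4, -5.7], "turn": [0, 0, 0], "jaw": 0.05}
  ]
}}

```text
clock: 17.67
ee_pos: [0.4528, -0.2639, 0.046]
eef_rot: [-2.821, 0.098, 1.312]
wrist_force: [-2.5, 1.3, 0.5]
finger_gap: 0.229
```

Run:
```python
from plan import *
s=telemetry.state(); R0=R.from_rotvec(s["eef_rot"]).as_matrix(); g=s["ee_pos"]-.011*R0[:,0]
print(s["q"].round(3),"grasp cab",tocab(g).round(4),s["wrist_force"],s["finger_gap"])
im=eyes.get_image("wrist"); cv2.imwrite("pics/w13.png",im["pixels"][:,:,::-1])
im=eyes.get_image("scene"); crop(im["pixels"],300,170,500,330,4,"pics/s5.png")
```

```text
[-0.802  0.631  2.296  2.188  0.556 -1.298] grasp cab [-0.2607 -0.0031  0.0544] [-2.52031755  1.3148682   0.52217971] 0.22891688501840346
```

View pics/w13.png

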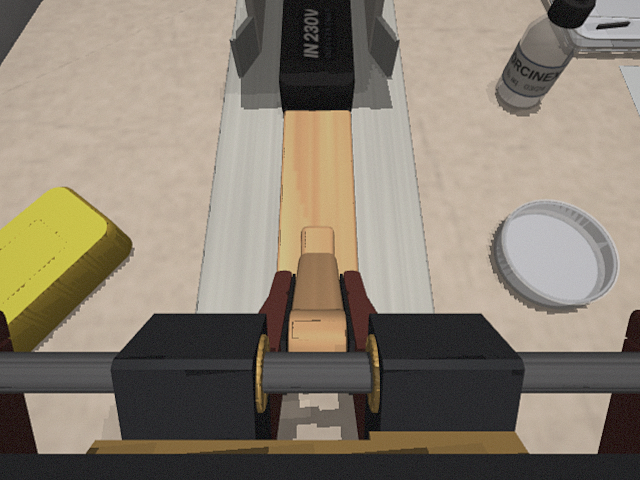

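View pics/s5.png

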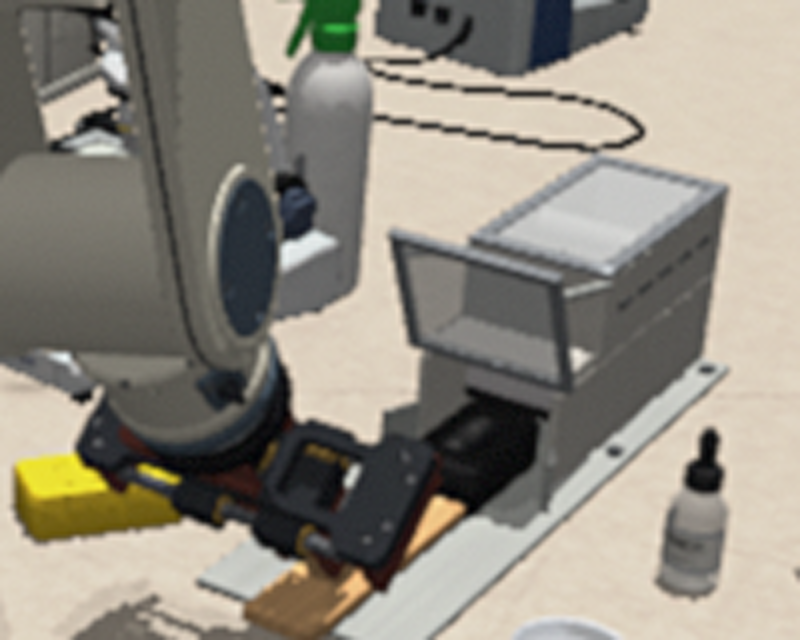

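Call:
{"method": "move_arm", "body": {
  "moves": [
    {"slide": [0.4, 0, -0.5], "turn": [0, 0, 0], "jaw": 0.05},
    {"slide": [1.0, 0, -1.2], "turn": [0, 0, 0], "jaw": 0.05},
    {"slide": [1.7, 0, -2.0], "turn": [0, 0, 0], "jaw": 0.05},
    {"slide": [2.3, 0, -2.8], "turn": [0, 0, 0], "jaw": 0.05},
    {"slide": [3.0, 0, -3.6], "turn": [0, 0, 0], "jaw": 0.05},
    {"slide": [3.7, 0, -4.4], "turn": [0, 0, 0], "jaw": 0.05},
    {"slide": [4.4, 0, -5.2], "turn": [0, 0, 0], "jaw": 0.05},
    {"slide": [5.0, 0, -6.0], "turn": [0, 0, 0], "jaw": 0.05},
    {"slide": [5.5, 0, -6.6], "turn": [0, 0, 0], "jaw": 0.05},
    {"slide": [5.8, 0, -6.9], "turn": [0, 0, 0], "jaw": 0.05}
  ]
}}

```text
clock: 18.6
ee_pos: [0.5427, -0.2704, 0.0461]
eef_rot: [-2.82, 0.099, 1.312]
wrist_force: [-2.9, 0.1, 0.9]
finger_gap: 0.226
```

Run:
```python
from plan import *
s=telemetry.state(); R0=R.from_rotvec(s["eef_rot"]).as_matrix(); g=s["ee_pos"]-.011*R0[:,0]
print(s["q"].round(3),"grasp cab",tocab(g).round(4),s["wrist_force"],s["finger_gap"])
im=eyes.get_image("wrist"); cv2.imwrite("pics/w14.png",im["pixels"][:,:,::-1])
im=eyes.get_image("scene"); crop(im["pixels"],300,170,500,330,4,"pics/s6.png")
rows([(cab(-.098,-.003,.0545),-4.1)],step=.010)
```

```text
[-0.662  0.654  2.144  2.17   0.45  -1.124] grasp cab [-0.1706 -0.0031  0.0545] [-2.88440091  0.06380551  0.89658859] 0.2257105792676981
-- 0 [ 0.608 -0.275  0.054]
[0.6, -0.0, -0.7] [0.0, -0.1, 0.0]
[1.2, -0.0, -1.4] [0.0, -0.1, 0.0]
[1.8, -0.0, -2.1] [0.0, -0.1, 0.0]
[2.4, -0.0, -2.8] [0.0, -0.1, 0.0]
[2.9, -0.0, -3.5] [0.0, -0.1, 0.0]
[3.5, -0.0, -4.2] [0.0, -0.1, 0.0]
[4.1, -0.0, -4.9] [0.1, -0.1, 0.0]
[4.7, -0.0, -5.6] [0.1, -0.1, 0.0]
```

View pics/w14.png

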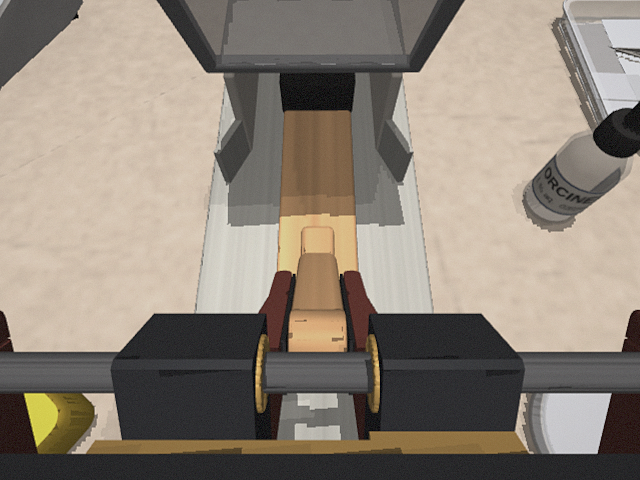

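View pics/s6.png

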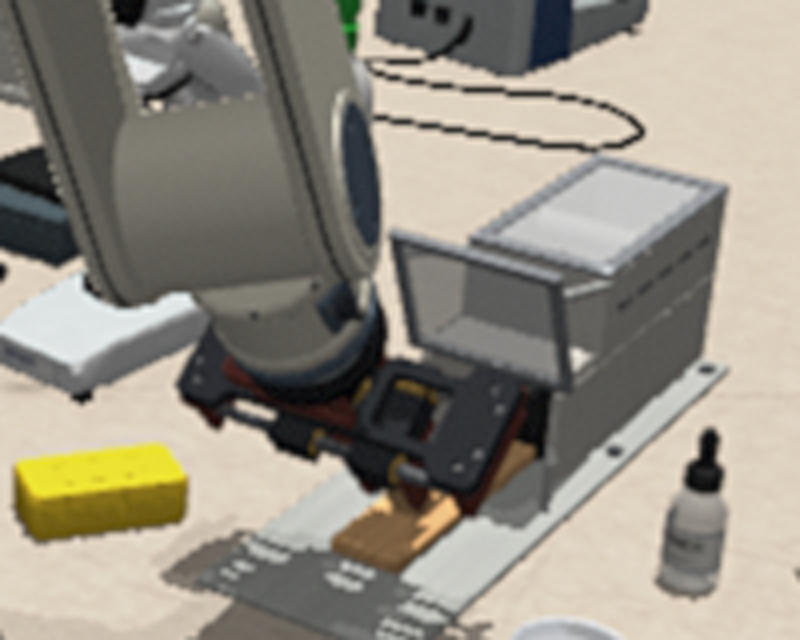

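Call:
{"method": "move_arm", "body": {
  "moves": [
    {"slide": [0.4, 0, -0.5], "turn": [0, 0, 0], "jaw": 0.05},
    {"slide": [0.9, 0, -1.1], "turn": [0, 0, 0], "jaw": 0.05},
    {"slide": [1.5, 0, -1.8], "turn": [0, 0, 0], "jaw": 0.05},
    {"slide": [2.1, 0, -2.5], "turn": [0, 0, 0], "jaw": 0.05},
    {"slide": [2.6, 0, -3.1], "turn": [0, 0, 0], "jaw": 0.05}
  ]
}}

```text
clock: 19.12
ee_pos: [0.5827, -0.2734, 0.0458]
eef_rot: [-2.819, 0.1, 1.313]
wrist_force: [-1.7, -0.4, -2.5]
finger_gap: 0.228
```

Run:
```python
from plan import *
s=telemetry.state(); R0=R.from_rotvec(s["eef_rot"]).as_matrix(); g=s["ee_pos"]-.011*R0[:,0]
print(s["q"].round(3),"grasp cab",tocab(g).round(4),s["wrist_force"],s["finger_gap"])
im=eyes.get_image("scene"); crop(im["pixels"],300,170,500,330,4,"pics/s7.png")
```

```text
[-0.614  0.671  2.071  2.132  0.404 -1.033] grasp cab [-0.1305 -0.0032  0.0542] [-1.69196223 -0.39794603 -2.48867873] 0.22755472991324383
```

View pics/s7.png

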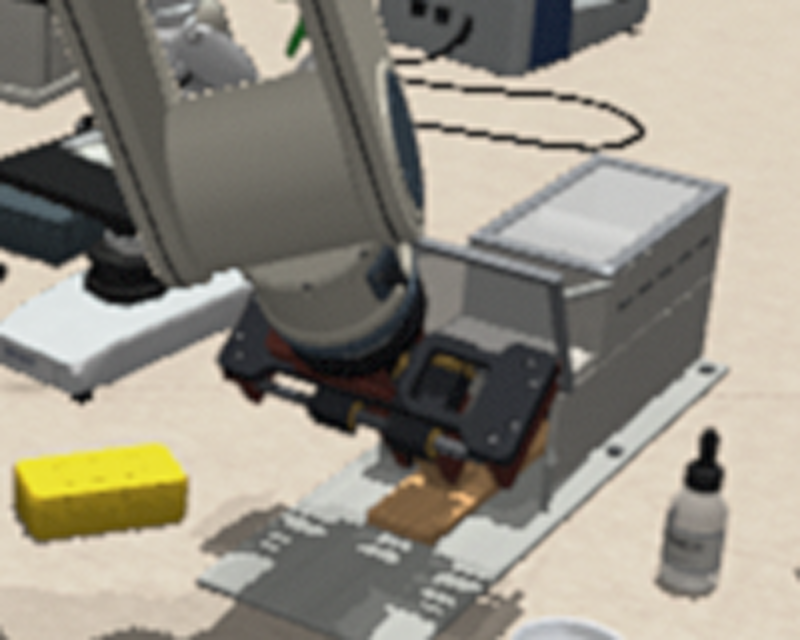

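Call:
{"method": "move_arm", "body": {
  "moves": [
    {"slide": [0.4, 0, -0.5], "turn": [0, 0, 0], "jaw": 0.05},
    {"slide": [0.9, 0, -1.1], "turn": [0, 0, 0], "jaw": 0.05},
    {"slide": [1.4, 0, -1.6], "turn": [0, 0, 0], "jaw": 0.05},
    {"slide": [1.8, 0, -2.1], "turn": [0, 0, 0], "jaw": 0.05},
    {"slide": [2.2, 0, -2.6], "turn": [0, 0, 0], "jaw": 0.05},
    {"slide": [2.4, 0, -2.8], "turn": [0, 0, 0], "jaw": 0.05},
    {"slide": [2.4, 0, -2.8], "turn": [0, 0, 0], "jaw": 0.05},
    {"slide": [2.4, 0, -2.8], "turn": [0, 0, 0], "jaw": 0.05}
  ]
}}

```text
clock: 19.83
ee_pos: [0.6186, -0.2758, 0.0456]
eef_rot: [-2.819, 0.099, 1.312]
wrist_force: [-0.5, -0.1, -0.9]
finger_gap: 0.225
```

Run:
```python
from plan import *
s=telemetry.state(); R0=R.from_rotvec(s["eef_rot"]).as_matrix(); g=s["ee_pos"]-.011*R0[:,0]
print(s["q"].round(3),"grasp cab",tocab(g).round(4),s["wrist_force"],s["finger_gap"])
im=eyes.get_image("wrist"); cv2.imwrite("pics/w15.png",im["pixels"][:,:,::-1])
im=eyes.get_image("top"); crop(im["pixels"],360,130,480,310,3.3,"pics/t5.png")
```

```text
[-0.577  0.69   2.003  2.081  0.366 -0.941] grasp cab [-0.0945 -0.003   0.054 ] [-0.47908041 -0.1092105  -0.91452937] 0.2253665334278111
```

View pics/w15.png

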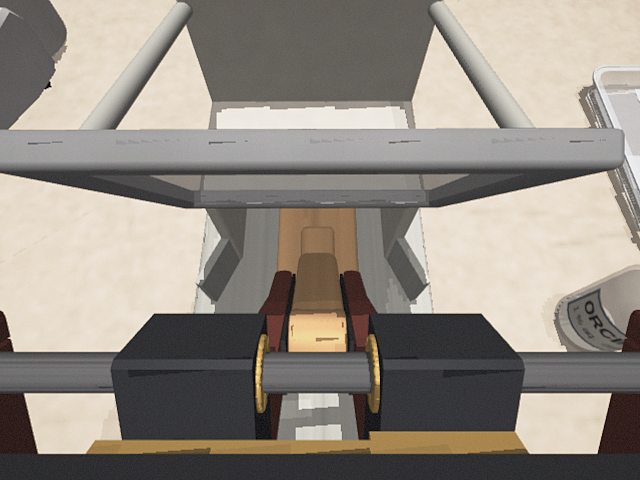

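View pics/t5.png

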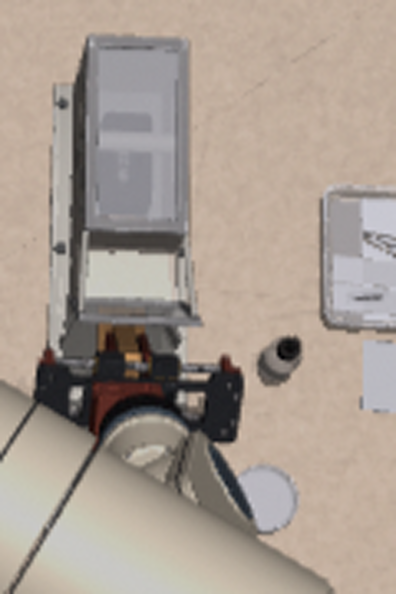

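Run:
```python
from plan import *
im=eyes.get_image("top"); crop(im["pixels"],375,135,435,205,8,"pics/t6.png")
import h; h.CY=np.radians(-4.07); h.CO=np.array([.7029,-.2833,0])
for (u,v,z) in [(125,110,.035),(125,213,.006),(125,213,.035),(98,160,.02),(152,160,.02)]:
    print(tocab(onz(im,360+u/3.3,130+v/3.3,z)).round(4))
```

```text
[ 1.483e-01 -1.000e-04  3.500e-02]
[ 0.0555 -0.0052  0.006 ]
[ 0.0459 -0.0016  0.035 ]
[0.1025 0.023  0.02  ]
[ 0.1048 -0.0284  0.02  ]
```

View pics/t6.png

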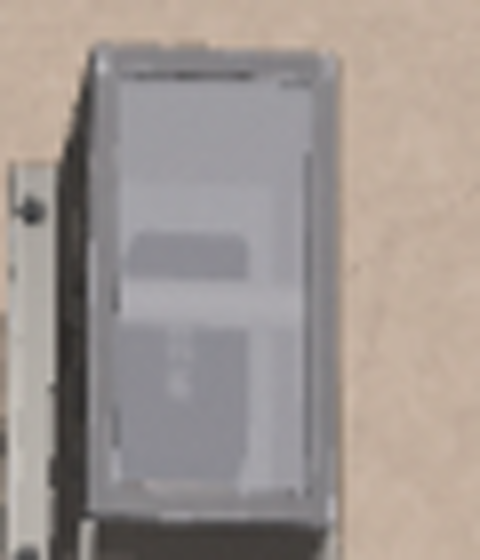

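Call:
{"method": "move_arm", "body": {
  "moves": [
    {"slide": [-0.4, 0, 0.5], "turn": [0, 0, 0], "jaw": 0.05},
    {"slide": [-1.2, 0, 1.4], "turn": [0, 0, 0], "jaw": 0.05},
    {"slide": [-2.2, 0, 2.6], "turn": [0, 0, 0], "jaw": 0.05},
    {"slide": [-3.3, 0, 4.0], "turn": [0, 0, 0], "jaw": 0.05},
    {"slide": [-4.5, 0, 5.4], "turn": [0, 0, 0], "jaw": 0.05},
    {"slide": [-5.6, 0, 6.7], "turn": [0, 0, 0], "jaw": 0.05},
    {"slide": [-6.7, 0, 8.0], "turn": [0, 0, 0], "jaw": 0.05},
    {"slide": [-7.5, 0, 9.0], "turn": [0, 0, 0], "jaw": 0.05},
    {"slide": [-7.9, 0, 9.5], "turn": [0, 0, 0], "jaw": 0.05},
    {"slide": [-7.9, 0, 9.5], "turn": [0, 0, 0], "jaw": 0.05}
  ]
}}

```text
clock: 20.82
ee_pos: [0.4938, -0.2671, 0.045]
eef_rot: [-2.818, 0.102, 1.313]
wrist_force: [-0.9, 0.9, -0.2]
finger_gap: 0.226
```

Run:
```python
from plan import *
s=telemetry.state(); R0=R.from_rotvec(s["eef_rot"]).as_matrix(); g=s["ee_pos"]-.011*R0[:,0]
print(s["q"].round(3),"grasp cab",tocab(g).round(4),s["wrist_force"],s["finger_gap"])
im=eyes.get_image("wrist"); cv2.imwrite("pics/w16.png",im["pixels"][:,:,::-1])
```

```text
[-0.731  0.641  2.228  2.194  0.507 -1.222] grasp cab [-0.2196 -0.0033  0.0534] [-0.86461032  0.8800381  -0.18609373] 0.22578250456953572
```

View pics/w16.png

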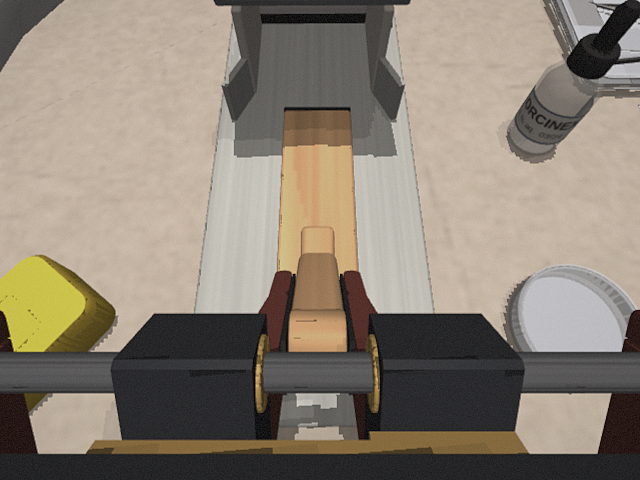

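Call:
{"method": "move_arm", "body": {
  "moves": [
    {"slide": [0, 0, 0], "turn": [0, 0, 0], "jaw": 0.05},
    {"slide": [0, 0, 0], "turn": [0, 0, 0], "jaw": 0.35},
    {"slide": [0, 0, 0], "turn": [0, 0, 0], "jaw": 0.65},
    {"slide": [0, 0, 0], "turn": [0, 0, 0], "jaw": 0.65},
    {"slide": [0, 0, 0], "turn": [0, 0, 0], "jaw": 0.65},
    {"slide": [0, 0, 0], "turn": [0, 0, 0], "jaw": 0.65},
    {"slide": [0, 0, 0], "turn": [0, 0, 0], "jaw": 0.65},
    {"slide": [0, 0, 0], "turn": [0, 0, 0], "jaw": 0.65}
  ]
}}

```text
clock: 21.53
ee_pos: [0.4952, -0.267, 0.0449]
eef_rot: [-2.819, 0.1, 1.313]
wrist_force: [0.3, -0.3, 0.1]
finger_gap: 0.642
```

Run:
```python
from plan import *
s=telemetry.state(); print(s["ee_pos"],s["wrist_force"],s["finger_gap"])
p=json.load(open("p.json")); R0=R.from_rotvec(s["eef_rot"]).as_matrix(); q=s["q"]
for d in (.03,.06,.09,.12):
    q,e=ik(s["ee_pos"]-d*R0[:,0],R0,p,q); print(d,q.round(2),e)
```

```text
[ 0.49517725 -0.26703587  0.04485027] [ 0.27171716 -0.30136823  0.11244888] 0.6423927123045893
0.03 [-0.76  0.58  2.26  2.11  0.5  -1.16] 8.326672684688674e-16
0.06 [-0.79  0.51  2.29  2.    0.49 -1.08] 4.265595286878547e-09
0.09 [-0.83  0.44  2.32  1.88  0.48 -0.98] 1.6653345369377348e-15
0.12 [-0.87  0.36  2.34  1.74  0.49 -0.86] 1.3600232051658168e-14
```

Call:
{"method": "move_arm", "body": {
  "moves": [
    {"slide": [-0.7, 0, 0], "turn": [0, 0, 0], "jaw": 0.65},
    {"slide": [-2, 0, 0], "turn": [0, 0, 0], "jaw": 0.65},
    {"slide": [-4, 0, 0], "turn": [0, 0, 0], "jaw": 0.65},
    {"slide": [-6, 0, 0], "turn": [0, 0, 0], "jaw": 0.65},
    {"slide": [-8.5, 0, 0], "turn": [0, 0, 0], "jaw": 0.65},
    {"slide": [-10.5, 0, 0], "turn": [0, 0, 0], "jaw": 0.65},
    {"slide": [-12, 0, 0], "turn": [0, 0, 0], "jaw": 0.65},
    {"slide": [-12, 0, 0], "turn": [0, 0, 0], "jaw": 0.65},
    {"slide": [-12, 0, 0], "turn": [0, 0, 0], "jaw": 0.65},
    {"slide": [-12, 0, 0], "turn": [0, 0, 0], "jaw": 0.65}
  ]
}}

```text
clock: 22.37
ee_pos: [0.4183, -0.2619, 0.1366]
eef_rot: [-2.819, 0.101, 1.312]
wrist_force: [-0.8, -0.5, 0.6]
finger_gap: 0.649
```

Run:
```python
from plan import *
s=telemetry.state(); print(s["ee_pos"],s["wrist_force"],s["finger_gap"],s["clock"])
im=eyes.get_image("wrist"); cv2.imwrite("pics/w17.png",im["pixels"][:,:,::-1])
for p in [(-.078,-.003,.011)]: print(proj(im,cab(*p),s))
im=eyes.get_image("top"); crop(im["pixels"],360,130,480,310,3.3,"pics/t7.png")
im=eyes.get_image("scene"); crop(im["pixels"],320,170,520,330,4,"pics/s8.png")
```

```text
[ 0.41834181 -0.2619065   0.13661271] [-0.79393996 -0.5385678   0.60500434] 0.6491600544199712 22.3667
[[317.10776756 122.38229035]]
```

View pics/w17.png

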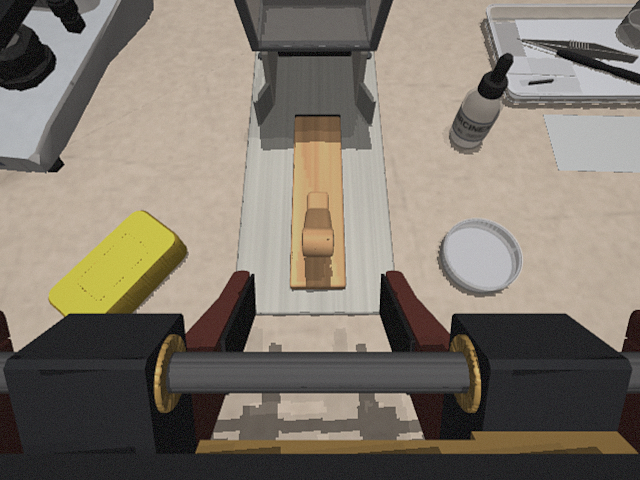

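View pics/t7.png

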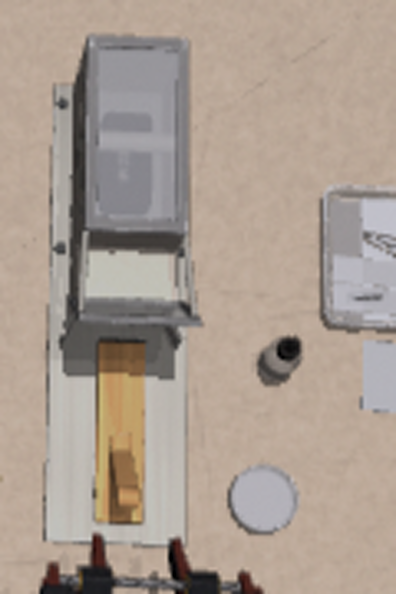

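View pics/s8.png

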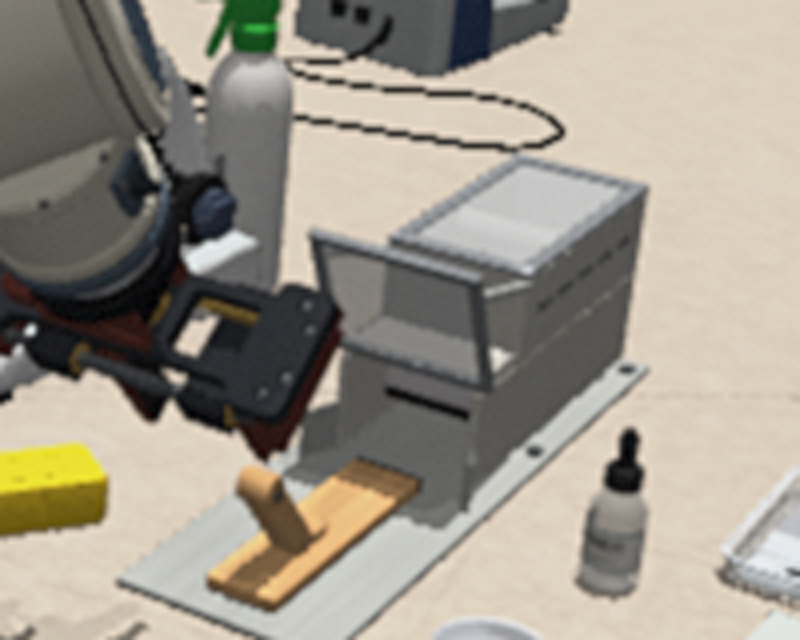

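Run:
```python
from station import job
print(job.hand_in())
```

```text
the job is handed in; nothing more can be done
None
```

The job is done and handed in at about 22 s of the 72 s allowed; `job.hand_in()` gives no verdict.

**What I did**
- I picked up the black adaptor, turned it a quarter turn and laid it lengthwise on the bed. Its centre was about 135 mm before the flap. I released it there.
- I gripped the paddle by its handle with the hand leaning back 40° and pushed the adaptor under the visor and through the flap. The grasp point came no closer than about 94 mm before the flap.
- I drew the paddle back, set it flat on the bed with its toe about 78 mm before the flap, let go and backed the hand off.

**Last checks**
- **Adaptor:** the top view through the chamber roof shows it inside, centre about 93 to 100 mm past the flap. It did not move when the paddle was withdrawn.
- **Flap:** it looks shut, as in the earlier picture with it hanging shut. I judged this from the images only; its angle cannot be read.
- **Bottle and dish:** both are at the same pixels in the top view as at the start.
- **Gripper:** it is clear of everything, and the wrist force is about zero.

**Disagreements:** the top and wrist cameras differed by about 3 to 5 mm in position, mostly in y. I used the wrist camera's values, and the adaptor's 93 mm and 100 mm are the two estimates. No check failed.

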